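Put three precision parallels back in their slotted rack

ROBOT

A 6-joint arm with a two-finger parallel gripper is mounted at the origin on a cart in front of the work surface, level with it; the furniture and walls round the work are solid. World frame = base frame: x ahead of the robot, y to its left, z up, the work surface at z = 0. Lengths are in mm, angles in rad, forces in N, time in s.
With the tool pointing down it reaches from about 350 to 875 mm from the base axis. Payload 4.2 kg.
Tool frame: the origin (TCP) lies at the very end of the fingers, on their centre line; the grasp point (between the pads) lies 19 mm behind it; z points along the fingers, y is the direction in which the jaws open and shut (so a half turn about z gives the same grasp; the last joint's range is limited). The gripper opens to 85 mm and grips with 20 to 120 N. Pads are 22 mm wide; open, the fingers measure 114 mm over their backs; the gripper's body (76 mm by 85 mm) begins 54 mm behind the grasp point. The pads swing forward as they close: fully open they stand 13 mm farther back than shut.
Start: joints at [-1.022, 0.385, 0.008, 0, -1.194, -0.259], TCP at [178.616, -598.912, 231.312] pointing down, gripper open.
Joint ranges: [-3.14, 3.14], [-1.21, 2.06], [-1.07, 1.41], [-3.16, 2.05], [-2.99, -0.16], [-3.1, 3.1]. Speed limits (rad/s): [2.79, 2.79, 3.14, 3.14, 3.14, 3.14].

INTERFACE

Orientations are given as a unit quaternion [x, y, z, w].
In Python, from bench import read_state, get_image, camera_params, job_done gives the robot as it stands.
- The arm moves only by the tool send_rows, never from a script. Its arguments are lists of equal length, an entry for each row: "translation": the shift along the tool's x, y, z in m, a list of three; "yaw": the turn about the tool's z in degrees; "fingers": the closure in counts, from 0 (fully open) to 255 (shut). A call has 1 to 12 rows; each row is the pose to reach, as a shift and turn from the pose measured when the call began, along the tool's axes at that moment; what a row does not reach only later rows make up. A row lasts 1/10 s, in which the tool goes at most 50 mm and 8.59 degrees, less where a joint would pass 70% of its speed; a pose out of reach is approached as far as the arm can. A call with a gripper value outside its range is refused whole. The fingers move at their own pace and stop on an object; the grip force is fixed at half the most. Time passes only in rows, so rows that repeat a pose let the fingers close. It gives the time, the measured TCP pose, the force and the opening at its end, in the units of the state.
- read_state(): the state, without advancing time (a new reading comes with each control period).
- get_image(name): name is "scene" or "top"; returns the picture (384x512x3 uint8, blue, green, red); there is no depth.
- camera_params(name): a dict with "mtx" (3x3 intrinsics, pixels), "k1" (the pictures are not rectified: a ray, as slopes to the right and down, at radius r is drawn at 1 + k1 r^2 times it, then the intrinsics apply), "rvec" (rotation vector, rad) and "tvec" (3), from world to camera coordinates, as OpenCV has them. Camera axes: x right, y down, z forward; pixel columns grow to the right and rows downward; lengths in mm; the calibration is good to about 2 mm. A picture is of the moment at which its call begins. camera_params takes no time and is no camera call.
- job_done(): hands the job in, once; it reports no verdict.
The state is a dict: "clock": time; "joints": joint angles; "joint_vel": joint speeds; "joint_efforts": joint torques, N m; "position": TCP position; "ee_rot": TCP orientation; "contact_force": force on the tool from outside, world axes, zero at the start; "wrist_torque": the same for the moment, N m; "gripper_width": finger opening in mm.
Only numpy, scipy, OpenCV 4.12 (cv2) and the standard library are available. Lean on these libraries where they do the work, as an engineer would, in place of code of your own. Each camera call takes 0.05 s, during which the arm holds its last target.

TASK

Put the three steel parallels back in the rack, each standing on its long edge in the slot made for its thickness and pushed fully home against the back stop. The thinnest one has been left half-way in the widest slot by mistake, so it has to come out and go into its own; the middle one is in its own slot but not pushed home, and the thickest still stands on the bench. Leave the blower, the loupe, the V-block and the flange where they are.

Things in the scene. Friction and masses are not known exactly. Their poses are not given: they have to be found in the camera images.
- rack: blue frame of the storage rack (162 mm wide, 196 mm over the small feet at its sides, 141 mm deep, 52 mm high), fixed on the bench, turned a little either way about the vertical; it holds three slots side by side at 50 mm pitch in an order that varies. Origin on the bench at the middle of its front; x points into the slots, y to its left, z up
- slot_thin: black slot for the 12 mm parallel, 14 mm wide, 126 mm deep to its back stop, no floor (parts slide in on the bench), two metal straps across it 44 to 50 mm above the bench. The mouth is flared: 24 mm wide, narrowing to 14 mm over the first 12 mm. Origin on the bench at the middle of the mouth; x points into the slot, y across it, z up
- slot_mid: black slot for the 18 mm parallel, 20 mm wide, 126 mm deep to its back stop, no floor (parts slide in on the bench), two metal straps across it 44 to 50 mm above the bench. The mouth is flared: 30 mm wide, narrowing to 20 mm over the first 12 mm. Origin on the bench at the middle of the mouth; x points into the slot, y across it, z up
- slot_wide: black slot for the 24 mm parallel, 26 mm wide, 126 mm deep to its back stop, no floor (parts slide in on the bench), two metal straps across it 44 to 50 mm above the bench. The mouth is flared: 36 mm wide, narrowing to 26 mm over the first 12 mm. Origin on the bench at the middle of the mouth; x points into the slot, y across it, z up
- bar_thin_center (a point): centre of the 12 mm parallel, a holed ground steel bar 130 x 12 x 40 mm standing on its long edge, 0.4 kg; 20 mm above the bench. x along it (ends alike), y through its thickness, z up. Starts in the 26 mm slot by mistake, its near end 30 to 55 mm out of the mouth. Home (far end on the back stop) its centre is 61 mm in from the mouth and its near end 4 mm out of it
- bar_mid_center (a point): centre of the 18 mm parallel, a holed ground steel bar 130 x 18 x 40 mm standing on its long edge, 0.6 kg; 20 mm above the bench. x along it (ends alike), y through its thickness, z up. Starts in its own slot but not pushed home, its near end 35 to 75 mm out of the mouth. Home (far end on the back stop) its centre is 61 mm in from the mouth and its near end 4 mm out of it
- bar_wide_center (a point): centre of the 24 mm parallel, a holed ground steel bar 130 x 24 x 40 mm standing on its long edge, 0.7 kg; 20 mm above the bench. x along it (ends alike), y through its thickness, z up. Starts on the bench left or right of the rack. Home (far end on the back stop) its centre is 61 mm in from the mouth and its near end 4 mm out of it
- blower: bystander, loose: rubber dust blower with red bulb and thin black nozzle pointing up, 51 mm across, 110 mm high; origin at the centre of its underside, z up. Leave it where it is
- loupe: bystander, loose: small black eye loupe, 37 mm across, 34 mm high; origin at the centre of its underside, z up. Leave it where it is
- v_block: bystander, loose: steel V-block 35 x 60 x 30 mm; origin at the centre of its underside, z up. Leave it where it is
- flange: bystander, loose: steel flange 64 mm across, 26 mm high; origin at the centre of its underside, z up. Leave it where it is
Things that resemble listed ones, but are neither listed nor needed, are in the scene too. Leave any blue or yellow look-alike of the slot_mid alone.

How it is judged (in metres and radians):
At the end, for the whole second after the job is handed in: Each parallel stands upright (within 0.08 rad) on the bench in the slot for its own thickness, centred in it within 4 mm, in line with it within 0.05 rad, within 5.5 mm of the back stop (its near end no more than 9.5 mm out of the mouth) (x of bar_thin_center in the frame of slot_thin between 0.0555 and 0.066 m and y of bar_thin_center in the frame of slot_thin between -0.004 and 0.004 m and height (world z) of each of bar_thin_center, bar_mid_center, bar_wide_center below 0.0235 m and angle between each of bar_thin_center, bar_mid_center, bar_wide_center's own z axis and vertical below 0.08 rad and angle between the x axis of bar_thin_center and the x axis of slot_thin, either way round below 0.05 rad and x of bar_mid_center in the frame of slot_mid between 0.0555 and 0.066 m and y of bar_mid_center in the frame of slot_mid between -0.004 and 0.004 m and angle between the x axis of bar_mid_center and the x axis of slot_mid, either way round below 0.05 rad and x of bar_wide_center in the frame of slot_wide between 0.0555 and 0.066 m and y of bar_wide_center in the frame of slot_wide between -0.004 and 0.004 m and angle between the x axis of bar_wide_center and the x axis of slot_wide, either way round below 0.05 rad); the robot touches nothing.
It fails at once if the blower is moved more than 30 mm or tipped over (distance of blower from where it was at the start of the episode above 0.03 m or angle between blower's own z axis and vertical above 0.5 rad).
It fails at once if the loupe is moved more than 30 mm or tipped over (distance of loupe from where it was at the start of the episode above 0.03 m or angle between loupe's own z axis and vertical above 0.5 rad).
It fails at once if the V-block is moved more than 30 mm or tipped over (distance of v_block from where it was at the start of the episode above 0.03 m or angle between v_block's own z axis and vertical above 0.5 rad).
It fails at once if the flange is moved more than 30 mm or tipped over (distance of flange from where it was at the start of the episode above 0.03 m or angle between flange's own z axis and vertical above 0.5 rad).
It also fails if it takes over 72 s, if anything falls off the work surface, if the arm or the gripper's body presses on something with over 40 N, if the wrist force passes 120 N, or if a joint passes its speed limit or range.

## Working session

There is one attempt and no reset: what is moved stays moved. The work goes in short steps, Python scripts to look and compute and a tool call to move; the robot and the scene stay as the last step left them, time stands still between calls to the robot, and variables do not carry over. Pictures are saved under pics/ and viewed, and the job is handed in when it is done.

Besides the shell and the picture viewer there is one more tool, called after "Emit:" by a JSON object that holds its "op" and its "data", one argument or row to a line. send_rows: Moves the arm, as the interface text tells. Its arguments: {"type":"object","properties":{"translation":{"type":"array","items":{"type":"array","items":{"type":"number"}}},"yaw":{"type":"array","items":{"type":"number"}},"fingers":{"type":"array","items":{"type":"number"}}},"required":["translation","yaw","fingers"]}

```bash
mkdir -p pics; ls; python3 - <<'E'
from bench import *
import cv2
print(read_state())
for n in("scene","top"):
    cv2.imwrite(f"pics/{n}0.png",get_image(n)); print(n,camera_params(n))
E
```

```text
pics
{'clock': 0.0, 'joints': array([-1.02240711e+00,  3.85565239e-01,  6.60771310e-03, -5.27252795e-04,
       -1.19398860e+00, -2.58593074e-01]), 'joint_vel': array([ 1.52209474e-04,  1.46293061e-03,  2.40206516e-04, -1.17394580e-05,
       -6.16353004e-04, -1.01061354e-03]), 'joint_efforts': array([ 3.20261579e-04, -3.92293167e+01,  1.88405460e+01,  4.18624565e+00,
       -4.50421343e-03, -7.05626150e-06]), 'position': array([ 178.44847112, -598.36524441,  230.20505968]), 'ee_rot': array([-1.44295233e-01,  9.89534067e-01,  1.08478379e-03, -1.96688173e-04]), 'contact_force': array([-0.01448052,  0.14841866, -0.3628725 ]), 'wrist_torque': array([-0.05673114, -0.00318684,  0.05246224]), 'gripper_width': 85.73774041969448}
scene {'mtx': array([[431.94040895,   0.        , 255.80170606],
       [  0.        , 431.94040895, 194.81768515],
       [  0.        ,   0.        ,   1.        ]]), 'k1': -0.05672991545977407, 'rvec': array([ 0.89615068, -2.36440522,  1.23272959]), 'tvec': array([ 402.7505277 ,  238.18662795, 1062.57654941])}
top {'mtx': array([[387.22391642,   0.        , 253.13592727],
       [  0.        , 387.22391642, 190.45203905],
       [  0.        ,   0.        ,   1.        ]]), 'k1': 0.033986358893178886, 'rvec': array([ 2.18846053, -2.15210413,  0.13286771]), 'tvec': array([  28.94667157,  553.31997685, 1064.5781953 ])}
```

View pics/scene0.png

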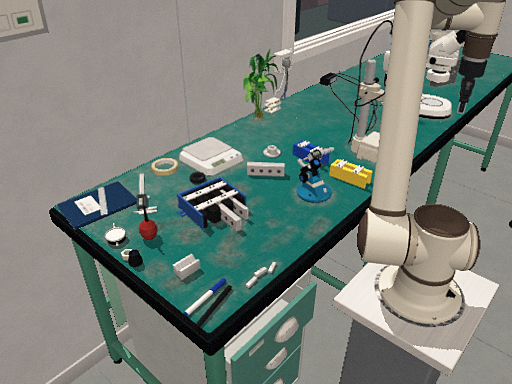

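View pics/top0.png

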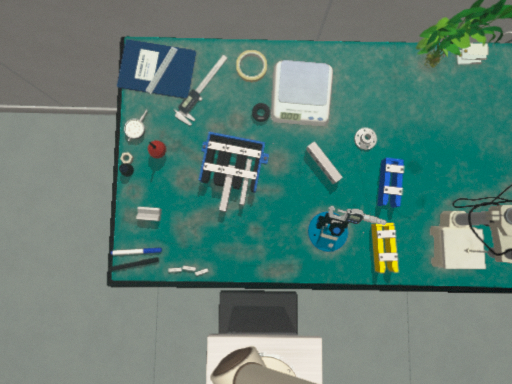

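The top view shows the rack at about (232,162), with two bars sticking out of its lower side and the loose bar at about (324,163). I'll zoom in and build the ray helpers.

```bash
cat > h.py <<'E'
import numpy as np, cv2
from bench import *
def cam(n):
    c=camera_params(n); R=cv2.Rodrigues(c["rvec"])[0]; return c,R,c["tvec"]
def px2w(n,uv,z):
    c,R,t=cam(n); uv=np.atleast_2d(np.array(uv,float)); K=c["mtx"]
    d=(uv-K[:2,2])/K[0,0]; s=d.copy()
    for _ in range(20): s=d/(1+c["k1"]*(s**2).sum(1,keepdims=True))
    r=np.c_[s,np.ones(len(s))]@R; o=-R.T@t
    return o+r*((z-o[2])/r[:,2])[:,None]
def w2px(n,p):
    c,R,t=cam(n); p=np.atleast_2d(p)@R.T+t; s=p[:,:2]/p[:,2:]
    s=s*(1+c["k1"]*(s**2).sum(1,keepdims=True)); return s*c["mtx"][0,0]+c["mtx"][:2,2]
def crop(im,x0,y0,w,h,k,name):
    c=cv2.resize(im[y0:y0+h,x0:x0+w],None,fx=k,fy=k,interpolation=cv2.INTER_CUBIC)
    for i in range(0,w,10): cv2.putText(c,str(x0+i),(i*k,8),0,.3,(0,255,255),1); cv2.line(c,(i*k,10),(i*k,14),(0,255,255),1)
    for i in range(10,h,10): cv2.putText(c,str(y0+i),(0,i*k),0,.3,(0,255,255),1)
    cv2.imwrite(name,c)
E
python3 - <<'E'
from h import *
crop(cv2.imread("pics/top0.png"),190,125,80,95,6,"pics/t1.png")
crop(cv2.imread("pics/top0.png"),290,125,80,70,6,"pics/t2.png")
crop(cv2.imread("pics/scene0.png"),165,155,130,90,6,"pics/s1.png")
print(px2w("top",[[157,149],[126,170],[148,214],[366,139],[261,112]],20).round())
E
```

```text
[[ 669.  316.   20.]
 [ 606.  401.   20.]
 [ 482.  333.   20.]
 [ 710. -287.   20.]
 [ 784.   19.   20.]]
```

View pics/t1.png

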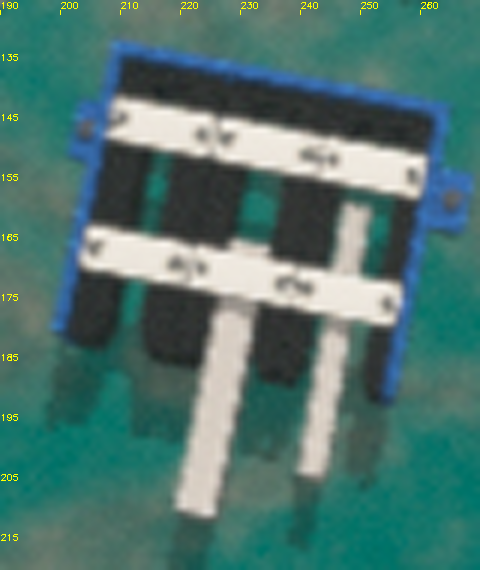

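View pics/t2.png

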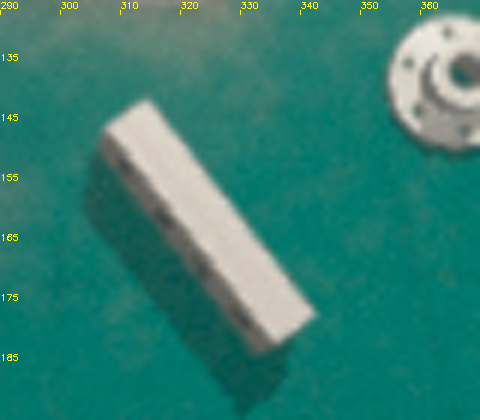

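View pics/s1.png

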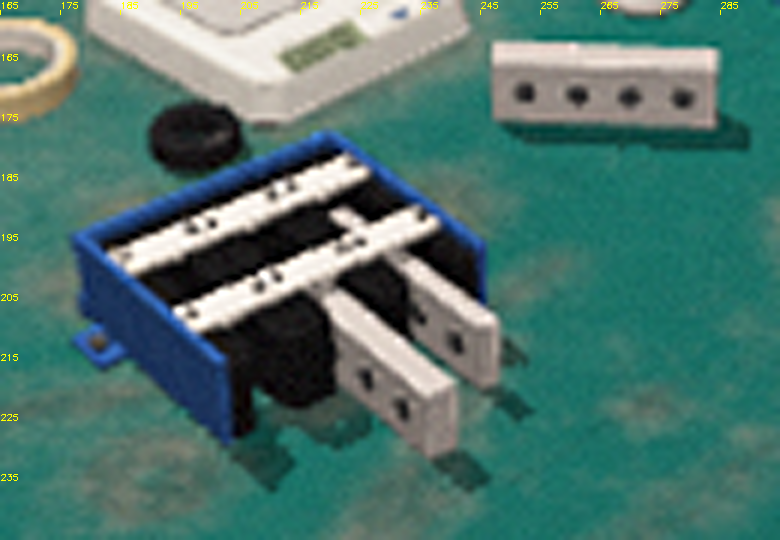

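Slot order from left to right (world +y to −y) is thin (empty), mid with the mid bar, then wide with the thin bar. Next I measure the rack and bars.

```bash
python3 - <<'E'
from h import *
im=cv2.imread("pics/top0.png"); hsv=cv2.cvtColor(im,cv2.COLOR_BGR2HSV)
print(np.degrees([0]))
# rack corners (top, z=52) read from crop: BL,BR,FR,FL
P=px2w("top",[[209,132.3],[263.8,143.3],[254.5,192],[199.3,180.5]],52)
print("rack corners",P.round(1)); 
for i in range(4): 
    d=P[(i+1)%4]-P[i]; print(np.linalg.norm(d).round(1), np.degrees(np.arctan2(d[1],d[0])).round(2))
print("front mid",((P[2]+P[3])/2).round(1),"back mid",((P[0]+P[1])/2).round(1))
# bars: white mask
m=((hsv[...,1]<45)&(hsv[...,2]>150)).astype(np.uint8)
def rect(x0,y0,x1,y1,name):
    mm=np.zeros_like(m); mm[y0:y1,x0:x1]=m[y0:y1,x0:x1]
    # project pixels to z=40
    ys,xs=np.nonzero(mm); W=px2w("top",np.c_[xs,ys],40)[:,:2].astype(np.float32)
    r=cv2.minAreaRect(W); c=W.mean(0); u=np.linalg.svd(W-c,full_matrices=False)[2][0]
    if u[0]<0:u=-u
    t=(W-c)@u
    print(name,len(W),"rect",np.round(r[0],1),np.round(r[1],1),"mean",c.round(1),"ang",np.degrees(np.arctan2(u[1],u[0])).round(2),"ends",(c+u*t.min()).round(1),(c+u*t.max()).round(1))
rect(295,135,350,195,"wide")
rect(216,178,234,214,"mid")
rect(238,181,250,206,"thin")
E
```

```text
[0.]
rack corners [[712.6 165.1  52. ]
 [684.1  10.6  52. ]
 [546.1  34.6  52. ]
 [575.5 188.1  52. ]]
157.1 -100.45
140.1 170.15
156.3 79.16
139.0 -9.53
front mid [560.8 111.4  52. ] back mid [698.3  87.9  52. ]
wide 393 rect [ 638.5 -162.4] [129.9  25. ] mean [ 638.5 -162. ] ang 37.8 ends [ 587. -202.] [ 689.7 -122.4]
mid 221 rect [541.3 116.2] [19.1 93.1] mean [540.  116.5] ang -10.87 ends [495.6 125.1] [587.  107.5]
thin 109 rect [547.   65.7] [12.9 64.3] mean [546.7  65.6] ang -8.96 ends [515.2  70.5] [578.8  60.5]
```

```bash
python3 - <<'E'
from h import *
im=cv2.imread("pics/scene0.png")
P=[[495.6,125.1,40],[515.2,70.5,40],[712.6,165.1,52],[684.1,10.6,52],[546.1,34.6,52],[575.5,188.1,52]]
th=np.radians(-10.2);u=np.array([np.cos(th),np.sin(th)]);v=np.array([-u[1],u[0]])
for y in(-50,0,50): P.append([*(np.array([560.8,111.4])+v*y),0])
for a,b in((65,12),(65,-12),(-65,12),(-65,-12)):
    t=np.radians(37.8); P.append([638.5+a*np.cos(t)-b*np.sin(t),-162.4+a*np.sin(t)+b*np.cos(t),40])
k=6;c=cv2.resize(im[155:245,165:295],None,fx=k,fy=k,interpolation=cv2.INTER_CUBIC)
for q in w2px("scene",P):
    x=((q-[165,155]+.5)*k).astype(int); cv2.circle(c,tuple(int(i) for i in x),3,(0,0,255),1)
cv2.imwrite("pics/s2.png",c)
from scipy.spatial.transform import Rotation as R
s=read_state();print(R.from_quat(s["ee_rot"]).as_matrix().round(4),s["clock"])
E
```

```text
[[-9.584e-01 -2.856e-01 -6.000e-04]
 [-2.856e-01  9.584e-01  1.800e-03]
 [ 1.000e-04  1.900e-03 -1.000e+00]] 0.1
```

View pics/s2.png

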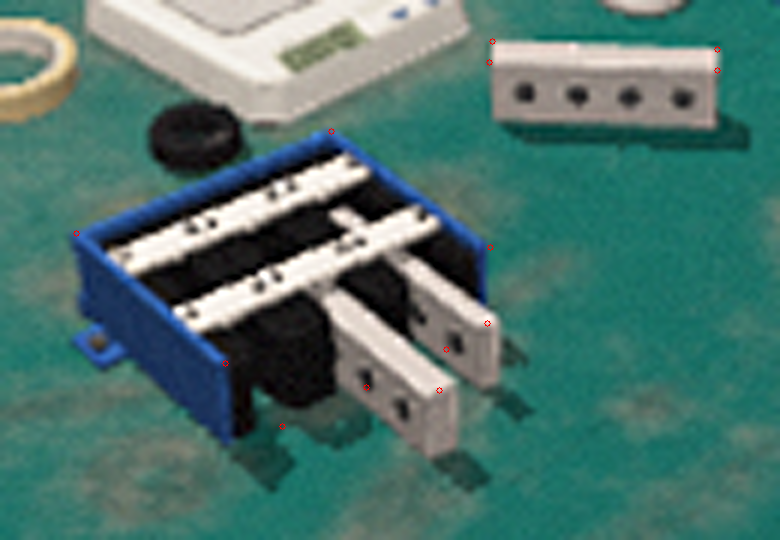

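```bash
cat > g.py <<'E'
import sys
from h import *
from scipy.spatial.transform import Rotation as R
th=np.radians(-10.2);U=np.array([np.cos(th),np.sin(th)]);V=np.array([-U[1],U[0]]);O=np.array([560.8,111.4])
def slot(x,y): return O+U*x+V*y
def go(x,y,z,ang=None):
    """print tool shift to world TCP x,y,z; ang = world angle (deg) the jaw normal/long axis should have, mod 180"""
    s=read_state(); M=R.from_quat(s["ee_rot"]).as_matrix()
    d=M.T@(np.array([x,y,z])-s["position"])/1000
    cur=np.degrees(np.arctan2(M[1,0],M[0,0])); yaw=0
    if ang is not None: yaw=-((ang-cur+90)%180-90)
    print("to",np.round([x,y,z],1),"shift",d.round(4),"yaw",round(yaw,1),"alt",round(yaw-180 if yaw>0 else yaw+180,1))
def st():
    s=read_state(); p=s["position"]; q=p[:2]-O
    print("t",s["clock"],"pos",p.round(1),"slot xy",(q@U).round(1),(q@V).round(1),"w",s["gripper_width"].round(1),"F",s["contact_force"].round(1),"j6",s["joints"][5].round(2))
E
python3 - <<'E'
from g import *
st(); go(*slot(-103,0),230,-10.2); go(*slot(-103,0),10,-10.2)
E
```

```text
Traceback (most recent call last):
  File "g.py", line 15, in st
    print("t",s["clock"],"pos",p.round(1),"slot xy",(q@U).round(1),(q@V).round(1),"w",s["gripper_width"].round(1),"F",s["contact_force"].round(1),"j6",s["joints"][5].round(2))
                                                                                      ^^^^^^^^^^^^^^^^^^^^^^^^
AttributeError: 'float' object has no attribute 'round'
```

```bash
sed -i 's/s\["gripper_width"\].round(1)/round(s["gripper_width"],1)/' g.py
python3 - <<'E'
from g import *
st(); go(*slot(-103,0),230,-10.2); go(*slot(-103,0),10,-10.2)
E
```

```text
t 0.1 pos [ 178.5 -598.5  230.3] slot xy -250.6 -766.3 w 85.4 F [0.4 0.1 0.6] j6 -0.26
to [459.4 129.6 230. ] shift [-0.4772  0.6175  0.0015] yaw 26.8 alt -153.2
to [459.4 129.6  10. ] shift [-0.4772  0.6171  0.2215] yaw 26.8 alt -153.2
```

Emit:
{"op": "send_rows", "data": {
  "translation": [
    [-0.03, 0.039, 0],
    [-0.06, 0.078, 0],
    [-0.09, 0.117, 0],
    [-0.12, 0.155, 0],
    [-0.15, 0.194, 0],
    [-0.18, 0.233, 0],
    [-0.21, 0.272, 0],
    [-0.24, 0.31, 0],
    [-0.27, 0.349, 0],
    [-0.3, 0.388, 0],
    [-0.33, 0.427, 0],
    [-0.36, 0.466, 0]
  ],
  "yaw": [2, 4, 6, 8, 10, 12, 15, 18, 21, 24, 26.8, 26.8],
  "fingers": [255, 255, 255, 255, 255, 255, 255, 255, 255, 255, 255, 255]
}}

```text
clock: 1.3
position: [390.3, -47.0, 231.3]
ee_rot: [0.089, 0.996, 0.001, -0.0]
contact_force: [1.1, -1.6, -0.4]
gripper_width: 0.1
```

```bash
python3 - <<'E'
from g import *
st(); go(*slot(-103,0),130,-10.2); go(*slot(-103,0),10,-10.2)
E
```

```text
t 1.3 pos [390.3 -47.  231.3] slot xy -139.8 -186.1 w 0.1 F [ 1.1 -1.6 -0.4] j6 -2.05
to [459.4 129.6 130. ] shift [-0.0367  0.1859  0.1017] yaw -0.0 alt 180.0
to [459.4 129.6  10. ] shift [-0.0368  0.1857  0.2217] yaw -0.0 alt 180.0
```

Emit:
{"op": "send_rows", "data": {
  "translation": [
    [-0.008, 0.037, 0.01],
    [-0.015, 0.074, 0.03],
    [-0.022, 0.111, 0.05],
    [-0.03, 0.149, 0.07],
    [-0.037, 0.186, 0.1],
    [-0.037, 0.186, 0.13],
    [-0.037, 0.186, 0.16],
    [-0.037, 0.186, 0.19],
    [-0.037, 0.186, 0.21],
    [-0.037, 0.186, 0.219],
    [-0.037, 0.186, 0.219]
  ],
  "yaw": [0, 0, 0, 0, 0, 0, 0, 0, 0, 0, 0],
  "fingers": [255, 255, 255, 255, 255, 255, 255, 255, 255, 255, 255]
}}

```text
clock: 2.4
position: [459.0, 129.5, 11.6]
ee_rot: [0.089, 0.996, 0.0, -0.001]
contact_force: [-0.3, 0.0, 0.7]
gripper_width: 0.3
```

```bash
python3 - <<'E'
from g import *
st(); go(*slot(-15,0),12,-10.2); go(*slot(-85,0),12,-10.2)
im=get_image("top"); cv2.imwrite("pics/t3.png",im); crop(im,190,125,80,110,5,"pics/t3c.png")
E
```

```text
t 2.4 pos [459.  129.5  11.6] slot xy -103.4 -0.2 w 0.3 F [-0.3  0.   0.7] j6 -2.36
to [546.  114.1  12. ] shift [-0.0884  0.0003 -0.0006] yaw -0.0 alt 180.0
to [477.1 126.5  12. ] shift [-0.0184  0.0003 -0.0004] yaw -0.0 alt 180.0
```

View pics/t3c.png

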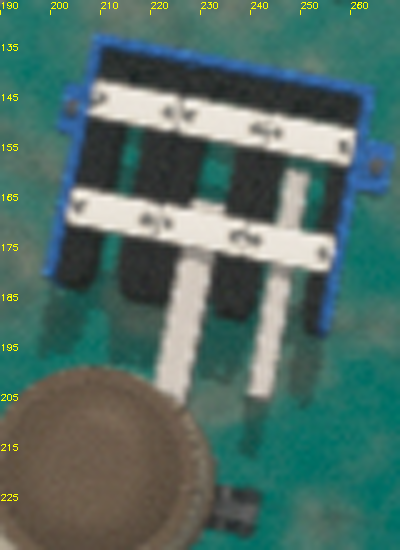

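The gripper hides the bar's end, but the line-up agrees with the measurements. Pushing now.

Emit:
{"op": "send_rows", "data": {
  "translation": [
    [-0.008, 0, 0],
    [-0.016, 0, 0],
    [-0.022, 0, 0],
    [-0.029, 0, 0],
    [-0.036, 0, 0],
    [-0.044, 0, 0],
    [-0.052, 0, 0],
    [-0.06, 0, 0],
    [-0.068, 0, 0],
    [-0.074, 0, 0],
    [-0.078, 0, 0],
    [-0.08, 0, 0]
  ],
  "yaw": [0, 0, 0, 0, 0, 0, 0, 0, 0, 0, 0, 0],
  "fingers": [255, 255, 255, 255, 255, 255, 255, 255, 255, 255, 255, 255]
}}

```text
clock: 3.65
position: [538.9, 115.7, 12.5]
ee_rot: [0.089, 0.996, 0.001, -0.0]
contact_force: [-3.8, 1.2, 3.3]
gripper_width: -0.1
```

```bash
python3 - <<'E'
from g import *
st()
im=get_image("scene"); crop(im,165,155,130,90,6,"pics/s4.png")
E
```

```text
t 3.65 pos [538.9 115.7  12.5] slot xy -22.3 0.3 w -0.1 F [-3.8  1.2  3.3] j6 -2.25
```

View pics/s4.png

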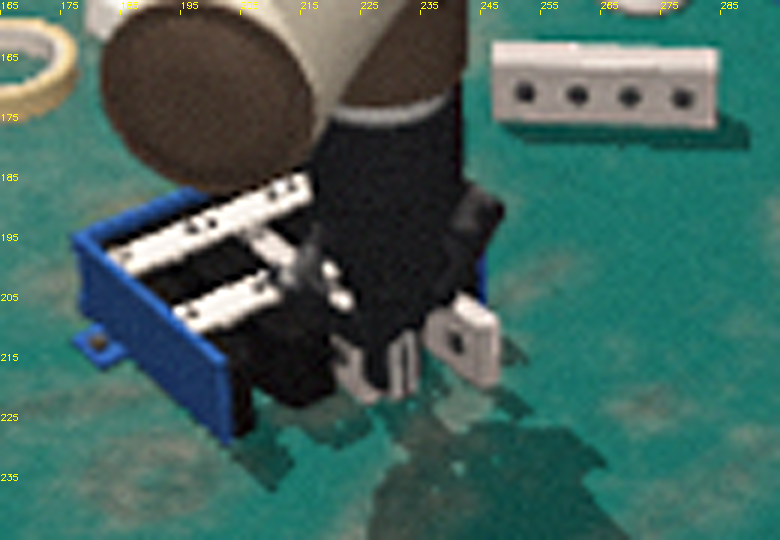

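The mid bar is sliding in with about 4 N of friction. I'll creep until the force rises.

Emit:
{"op": "send_rows", "data": {
  "translation": [
    [-0.002, 0, 0],
    [-0.004, 0, 0],
    [-0.005, 0, 0],
    [-0.006, 0, 0],
    [-0.007, 0, 0],
    [-0.007, 0, 0]
  ],
  "yaw": [0, 0, 0, 0, 0, 0],
  "fingers": [255, 255, 255, 255, 255, 255]
}}

```text
clock: 4.3
position: [546.2, 114.4, 12.4]
ee_rot: [0.089, 0.996, 0.001, -0.0]
contact_force: [-2.0, 0.9, 0.1]
gripper_width: 0.4
```

Emit:
{"op": "send_rows", "data": {
  "translation": [
    [-0.001, 0, 0],
    [-0.002, 0, 0],
    [-0.003, 0, 0],
    [-0.003, 0, 0]
  ],
  "yaw": [0, 0, 0, 0],
  "fingers": [255, 255, 255, 255]
}}

```text
clock: 4.7
position: [549.4, 113.9, 12.4]
ee_rot: [0.089, 0.996, 0.001, 0.0]
contact_force: [-2.1, 0.6, 0.3]
gripper_width: -0.1
```

Emit:
{"op": "send_rows", "data": {
  "translation": [
    [-0.001, 0, 0],
    [-0.002, 0, 0],
    [-0.003, 0, 0],
    [-0.003, 0, 0]
  ],
  "yaw": [0, 0, 0, 0],
  "fingers": [255, 255, 255, 255]
}}

```text
clock: 5.1
position: [550.8, 113.5, 12.4]
ee_rot: [0.089, 0.996, 0.001, -0.001]
contact_force: [-8.0, 3.0, 4.2]
gripper_width: -0.1
```

Emit:
{"op": "send_rows", "data": {
  "translation": [
    [-0.002, 0, 0],
    [-0.003, 0, 0],
    [-0.003, 0, 0]
  ],
  "yaw": [0, 0, 0],
  "fingers": [255, 255, 255]
}}

```text
clock: 5.4
position: [550.7, 113.2, 12.4]
ee_rot: [0.089, 0.996, -0.0, -0.004]
contact_force: [-11.7, 5.6, 6.9]
gripper_width: 0.2
```

Solid stop, so the mid bar is home. Backing off and moving over the thin bar.

```bash
python3 - <<'E'
from g import *
st(); go(*slot(-24,-48),90,-10.2); go(*slot(-24,-48),9,-10.2)
E
```

```text
t 5.4 pos [550.7 113.2  12.4] slot xy -10.2 -0.1 w 0.2 F [-11.7   5.6   6.9] j6 -2.23
to [528.7  68.4  90. ] shift [ 0.0143 -0.048  -0.0775] yaw -0.1 alt 179.9
to [528.7  68.4   9. ] shift [ 0.0137 -0.048   0.0035] yaw -0.1 alt 179.9
```

Emit:
{"op": "send_rows", "data": {
  "translation": [
    [0.015, 0, 0],
    [0.03, 0, -0.01],
    [0.03, 0, -0.05],
    [0.03, -0.02, -0.078],
    [0.014, -0.048, -0.078],
    [0.014, -0.048, -0.078]
  ],
  "yaw": [0, 0, 0, 0, 0, 0],
  "fingers": [255, 255, 255, 130, 130, 130]
}}

```text
clock: 6.0
position: [531.4, 66.9, 92.2]
ee_rot: [0.091, 0.996, 0.001, -0.001]
contact_force: [-0.1, -0.6, -1.3]
gripper_width: 41.5
```

```bash
python3 - <<'E'
from g import *
st(); go(*slot(-24,-48),9,-10.2)
for n,a in(("scene",(165,130,130,110)),("top",(190,125,80,110))): crop(get_image(n),*a,6 if n=="scene" else 5,f"pics/{n}5.png")
E
```

```text
t 6.0 pos [531.4  66.9  92.2] slot xy -21.1 -49.0 w 41.5 F [-0.1 -0.6 -1.3] j6 -2.18
to [528.7  68.4   9. ] shift [0.0027 0.0008 0.0833] yaw -0.2 alt 179.8
```

View pics/scene5.png

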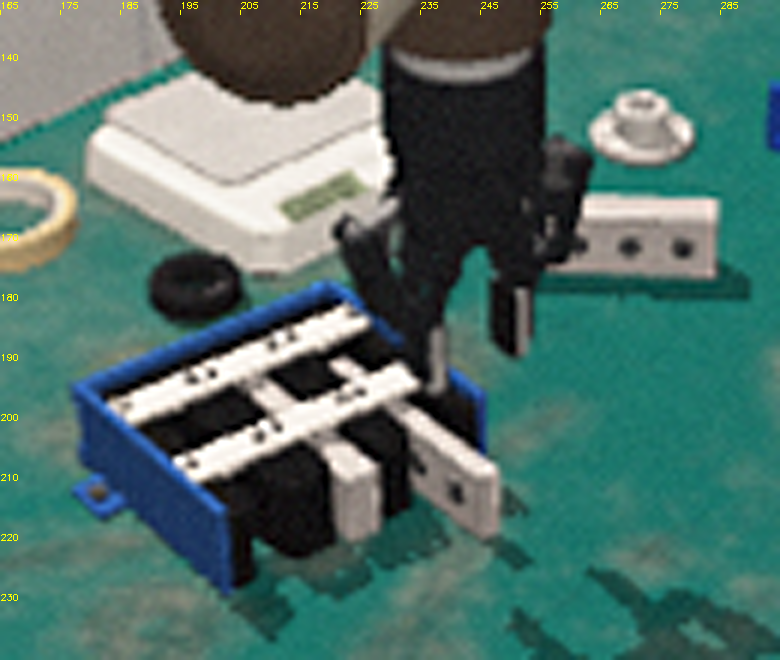

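```bash
python3 - <<'E'
from g import *
for q in ([221.5,208],[226,204.5],[223.7,206.5],[228,219.5-0.5]):
    for z in ((40,) if q!=[228,219] else (0,)):
        p=px2w("scene",[q],z)[0]; d=p[:2]-O; print(q,z,p.round(1),(d@U).round(1),(d@V).round(1))
# thin near end, was -37.6 in top
for q in ([247.5,208-0.2],):
    p=px2w("scene",[q],40)[0]; d=p[:2]-O; print((d@U).round(1),(d@V).round(1))
E
```

```text
[221.5, 208] 40 [569.9 116.8  40. ] 8.0 6.9
[226, 204.5] 40 [572.3  95.5  40. ] 14.2 -13.6
[223.7, 206.5] 40 [570.3 107.2  40. ] 10.1 -2.4
[228, 219.0] 0 [555.5 106.2  -0. ] -4.3 -6.1
-38.8 -54.1
```

View pics/top5.png

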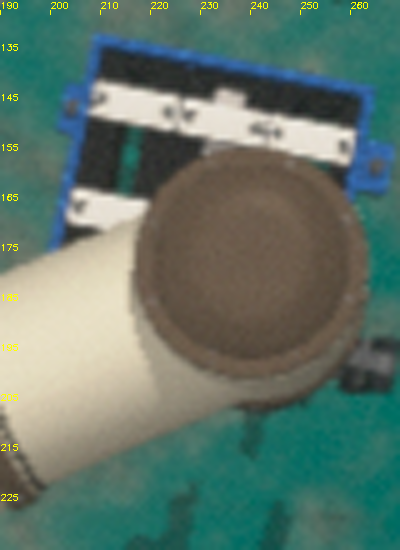

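The mid bar's far end now shows beyond the back strap at about (234,143), and its near bottom edge is about 4 mm out of the mouth, as it should be. Now I grasp the thin bar.

Emit:
{"op": "send_rows", "data": {
  "translation": [
    [0.002, 0.001, 0.02],
    [0.002, 0.001, 0.05],
    [0.002, 0.001, 0.075],
    [0.002, 0.001, 0.084],
    [0.002, 0.001, 0.084],
    [0.002, 0.001, 0.084],
    [0.002, 0.001, 0.084],
    [0.002, 0.001, 0.084],
    [0.002, 0.001, 0.084],
    [0.002, 0.001, 0.084]
  ],
  "yaw": [0, 0, 0, 0, 0, 255, 255, 255, 255, 255],
  "fingers": [130, 130, 130, 130, 130, 255, 255, 255, 255, 255]
}}

```text
clock: 7.1
position: [525.9, 66.8, 7.6]
ee_rot: [-0.282, 0.959, 0.001, -0.005]
contact_force: [0.4, 0.1, -1.2]
gripper_width: 0.1
```

I made a mistake there: I typed 255 into the yaw list, so the wrist turned about 43° while the fingers closed. They shut on nothing, and the force is low. I'll look before going on.

```bash
python3 - <<'E'
from g import *
st(); print(read_state()["joints"].round(2))
for n,a in(("scene",(165,130,130,110)),): crop(get_image(n),*a,6,f"pics/{n}6.png")
E
```

```text
t 7.1 pos [525.9  66.8   7.6] slot xy -26.5 -50.1 w 0.1 F [ 0.4  0.1 -1.2] j6 -1.42
[ 0.43  0.5  -0.47 -0.01 -0.6  -1.42]
```

View pics/scene6.png

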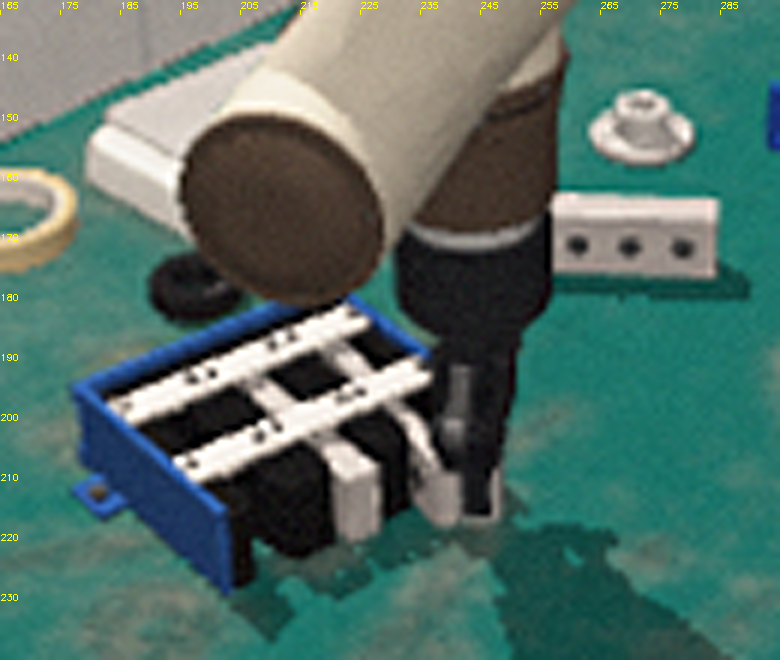

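The rotating fingers pushed the bar deeper, and it now lies skewed in the slot. I'll lift straight up and re-measure.

```bash
python3 - <<'E'
from g import *
go(*slot(-40,-50),20,-10.2);go(*slot(-120,-50),150,-10.2)
E
```

```text
to [512.6  69.3  20. ] shift [ 0.0105  0.009  -0.0123] yaw 43.3 alt -136.7
to [433.8  83.4 150. ] shift [ 0.0698  0.0645 -0.1415] yaw 43.3 alt -136.7
```

Emit:
{"op": "send_rows", "data": {
  "translation": [
    [0.0105, 0.009, -0.012],
    [0.02, 0.018, -0.04],
    [0.03, 0.028, -0.08],
    [0.045, 0.042, -0.11],
    [0.06, 0.056, -0.141],
    [0.07, 0.0645, -0.141],
    [0.07, 0.0645, -0.141],
    [0.07, 0.0645, -0.141]
  ],
  "yaw": [0, 0, 8, 16, 24, 32, 40, 43.3],
  "fingers": [255, 255, 255, 200, 200, 200, 200, 200]
}}

```text
clock: 7.95
position: [434.4, 84.5, 151.6]
ee_rot: [0.091, 0.996, 0.001, -0.002]
contact_force: [-0.3, -0.4, 0.1]
gripper_width: 18.3
```

```bash
python3 - <<'E'
from g import *
st()
im=get_image("scene"); crop(im,165,150,100,80,7,f"pics/scene7.png"); cv2.imwrite("pics/s7f.png",im)
im=get_image("top");crop(im,190,125,80,95,6,f"pics/top7.png");cv2.imwrite("pics/t7f.png",im)
E
```

```text
t 7.95 pos [434.4  84.5 151.6] slot xy -119.7 -48.9 w 18.3 F [-0.3 -0.4  0.1] j6 -2.31
```

View pics/scene7.png

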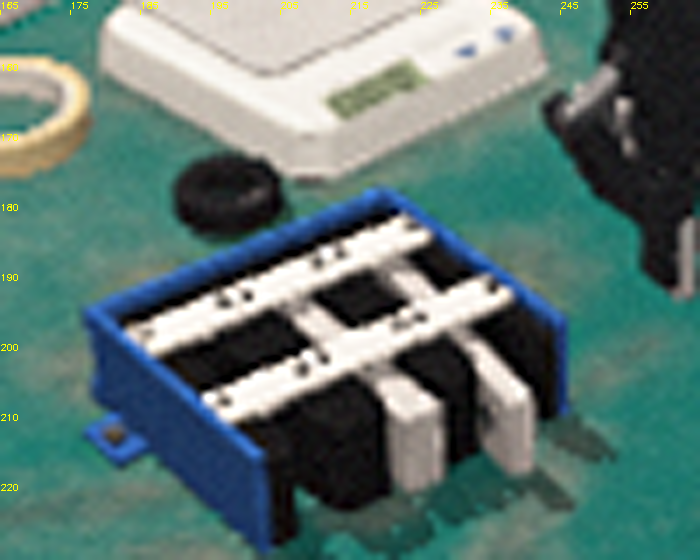

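View pics/top7.png

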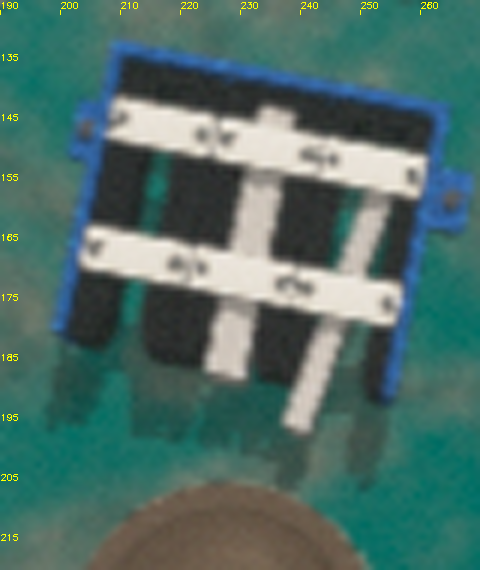

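```bash
python3 - <<'E'
from g import *
im=cv2.imread("pics/t7f.png"); hsv=cv2.cvtColor(im,cv2.COLOR_BGR2HSV)
m=((hsv[...,1]<60)&(hsv[...,2]>140))
def rect(x0,y0,x1,y1,name):
    mm=np.zeros_like(m); mm[y0:y1,x0:x1]=m[y0:y1,x0:x1]
    ys,xs=np.nonzero(mm); W=px2w("top",np.c_[xs,ys],40)[:,:2].astype(np.float32)
    c=W.mean(0); u=np.linalg.svd(W-c,full_matrices=False)[2][0]; u=u*np.sign(u[0]); t=(W-c)@u
    e=[c+u*t.min(),c+u*t.max()]
    print(name,len(W),"ang",np.degrees(np.arctan2(u[1],u[0])).round(2),[(q.round(1),((q-O)@U).round(1),((q-O)@V).round(1)) for q in e],np.round(cv2.minAreaRect(W)[1],1))
rect(222,178,235,192,"mid")
rect(233,181,249,200,"thin")
for n,z,q in (("mouth edge blocks",52,[[217.5,186],[236,189]]),("midfar",40,[[233.5,142.8],[239,144]])):
    for p in px2w("top",q,z): print(n,((p[:2]-O)@U).round(1),((p[:2]-O)@V).round(1))
E
```

```text
mid 66 ang -11.74 [(array([560.3, 112.6], dtype=float32), np.float64(-0.7), np.float64(1.1)), (array([587., 107.], dtype=float32), np.float64(26.6), np.float64(0.3))] [25.5 19.6]
thin 76 ang -19.4 [(array([535.8,  78.8], dtype=float32), np.float64(-18.8), np.float64(-36.5)), (array([579.6,  63.4], dtype=float32), np.float64(27.1), np.float64(-43.9))] [12.6 46.4]
mouth edge blocks -4.4 25.6
mouth edge blocks -2.6 -26.3
midfar 126.6 7.4
midfar 126.3 -8.6
```

The thin bar now sticks out about 18–20 mm, skewed 9° at −19.4°. The mid bar is fully home, and its far end reads 126.5 mm. I'll grasp the thin bar along its own axis and pull straight out along the slot.

```bash
python3 - <<'E'
from g import *
go(*slot(-13,-37.8),80,-19.4); go(*slot(-13,-37.8),8,-19.4)
E
```

```text
to [541.3  76.5  80. ] shift [-0.1069  0.0113  0.0704] yaw 9.2 alt -170.8
to [541.3  76.5   8. ] shift [-0.1073  0.0113  0.1424] yaw 9.2 alt -170.8
```

Emit:
{"op": "send_rows", "data": {
  "translation": [
    [-0.035, 0.004, 0.02],
    [-0.07, 0.008, 0.04],
    [-0.107, 0.0113, 0.065],
    [-0.107, 0.0113, 0.07],
    [-0.107, 0.0113, 0.07],
    [-0.107, 0.0113, 0.07]
  ],
  "yaw": [3, 6, 9.2, 9.2, 9.2, 9.2],
  "fingers": [177, 177, 177, 177, 177, 177]
}}

```text
clock: 8.65
position: [541.2, 76.7, 81.2]
ee_rot: [0.168, 0.986, 0.0, -0.003]
contact_force: [-1.4, 0.5, 1.2]
gripper_width: 25.9
```

```bash
python3 - <<'E'
from g import *
st();go(*slot(-13,-37.8),8,-19.4)
im=get_image("scene"); crop(im,175,130,100,100,6,f"pics/scene8.png")
E
```

```text
t 8.65 pos [541.2  76.7  81.2] slot xy -13.1 -37.7 w 25.9 F [-1.4  0.5  1.2] j6 -2.34
to [541.3  76.5   8. ] shift [-0.0005 -0.0001  0.0732] yaw 0.0 alt -180.0
```

View pics/scene8.png

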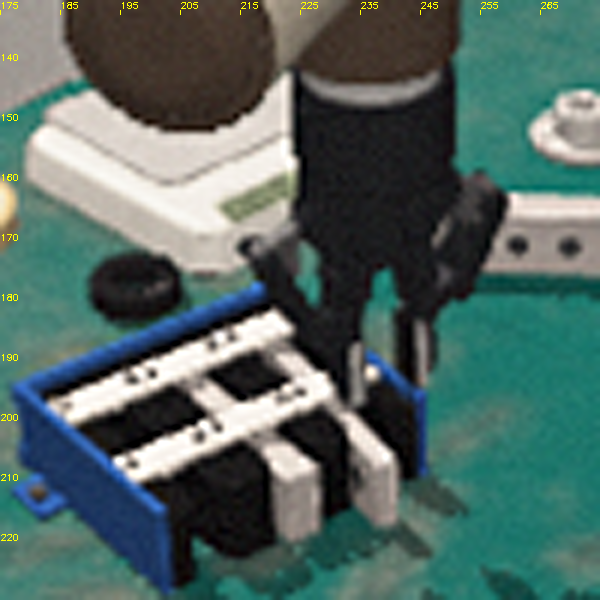

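The fingers straddle the bar. Descending and closing.

Emit:
{"op": "send_rows", "data": {
  "translation": [
    [0, 0, 0.025],
    [0, 0, 0.05],
    [0, 0, 0.066],
    [0, 0, 0.072],
    [0, 0, 0.072]
  ],
  "yaw": [0, 0, 0, 0, 0],
  "fingers": [177, 177, 177, 177, 177]
}}

```text
clock: 9.2
position: [540.8, 77.2, 10.5]
ee_rot: [0.168, 0.986, 0.001, -0.002]
contact_force: [0.2, 0.5, -0.4]
gripper_width: 26.4
```

Emit:
{"op": "send_rows", "data": {
  "translation": [
    [0, 0, 0],
    [0, 0, 0],
    [0, 0, 0],
    [0, 0, 0]
  ],
  "yaw": [0, 0, 0, 0],
  "fingers": [255, 255, 255, 255]
}}

```text
clock: 9.6
position: [541.3, 77.4, 12.1]
ee_rot: [0.167, 0.986, 0.001, -0.001]
contact_force: [-2.2, -1.7, 6.5]
gripper_width: 11.0
```

```bash
python3 - <<'E'
from g import *
st();go(*slot(-60,-37.8),9);go(*slot(-145,-37.8),9)
E
```

```text
t 9.6 pos [541.3  77.4  12.1] slot xy -13.1 -36.9 w 11.0 F [-2.2 -1.7  6.5] j6 -2.34
to [495.1  84.8   9. ] shift [ 0.0461 -0.0083  0.0032] yaw 0 alt 180
to [411.4  99.9   9. ] shift [ 0.1301 -0.0216  0.0033] yaw 0 alt 180
```

Gripped at 11 mm opening. Pulling out.

Emit:
{"op": "send_rows", "data": {
  "translation": [
    [0.008, -0.0013, 0],
    [0.018, -0.003, 0],
    [0.03, -0.005, 0],
    [0.042, -0.007, 0],
    [0.054, -0.009, 0],
    [0.066, -0.011, 0],
    [0.078, -0.0125, 0],
    [0.09, -0.0145, 0],
    [0.102, -0.0165, 0],
    [0.115, -0.019, 0],
    [0.128, -0.021, 0],
    [0.132, -0.0215, 0]
  ],
  "yaw": [0, 0, 0, 0, 0, 0, 0, 0, 0, 0, 0, 0],
  "fingers": [255, 255, 255, 255, 255, 255, 255, 255, 255, 255, 255, 255]
}}

```text
clock: 10.8
position: [407.6, 100.3, 12.3]
ee_rot: [0.167, 0.986, 0.001, -0.002]
contact_force: [-1.0, -0.7, -2.6]
gripper_width: 11.1
```

```bash
python3 - <<'E'
from g import *
st()
im=get_image("scene"); crop(im,165,150,130,100,6,f"pics/scene9.png"); cv2.imwrite("pics/s9f.png",im)
im=get_image("top");crop(im,190,125,80,110,5,f"pics/top9.png");cv2.imwrite("pics/t9f.png",im)
E
```

```text
t 10.8 pos [407.6 100.3  12.3] slot xy -148.8 -38.1 w 11.1 F [-1.  -0.7 -2.6] j6 -2.53
```

View pics/scene9.png

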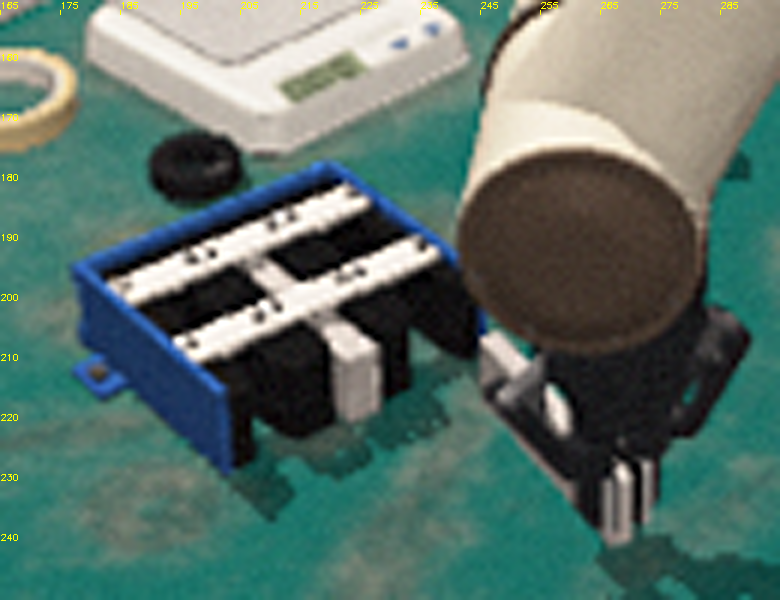

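View pics/top9.png

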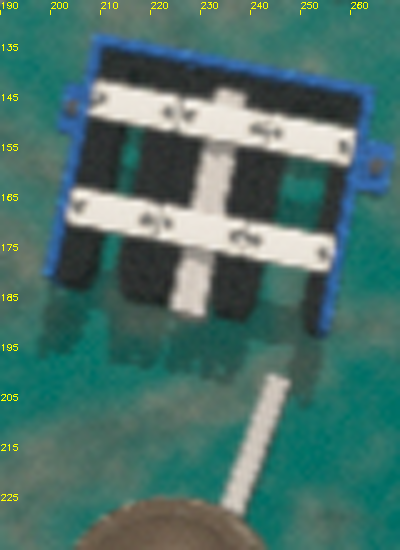

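The thin bar is fully out, with its far end at (245,200). I'll lift it 2 mm, move it across in front of the thin slot and square it up.

```bash
python3 - <<'E'
from g import *
go(*slot(-150,50),14.3,-10.2)
E
```

```text
to [422.  187.2  14.3] shift [ 0.0157  0.0864 -0.0018] yaw -9.0 alt 171.0
```

Emit:
{"op": "send_rows", "data": {
  "translation": [
    [0, 0, -0.002],
    [0.002, 0.01, -0.002],
    [0.004, 0.022, -0.002],
    [0.007, 0.036, -0.002],
    [0.01, 0.052, -0.002],
    [0.013, 0.068, -0.002],
    [0.015, 0.08, -0.002],
    [0.0157, 0.0864, -0.002],
    [0.0157, 0.0864, -0.002],
    [0.0157, 0.0864, 0]
  ],
  "yaw": [0, -1, -2, -3, -5, -7, -8, -9, -9, -9],
  "fingers": [255, 255, 255, 255, 255, 255, 255, 255, 255, 255]
}}

```text
clock: 11.9
position: [421.8, 187.0, 12.4]
ee_rot: [0.089, 0.996, 0.001, -0.002]
contact_force: [-0.5, 0.5, -2.4]
gripper_width: 11.1
```

```bash
cat > m.py <<'E'
from g import *
def rect(im,x0,y0,x1,y1,name,z=40,cam="top"):
    hsv=cv2.cvtColor(im,cv2.COLOR_BGR2HSV); m=((hsv[...,1]<60)&(hsv[...,2]>140))
    mm=np.zeros_like(m); mm[y0:y1,x0:x1]=m[y0:y1,x0:x1]
    ys,xs=np.nonzero(mm); W=px2w(cam,np.c_[xs,ys],z)[:,:2].astype(np.float32)
    c=W.mean(0); u=np.linalg.svd(W-c,full_matrices=False)[2][0]; u=u*np.sign(u[0]); t=(W-c)@u
    print(name,len(W),"ang",np.degrees(np.arctan2(u[1],u[0])).round(2),[(q.round(1),((q-O)@U).round(1),((q-O)@V).round(1)) for q in (c+u*t.min(),c,c+u*t.max())],np.round(cv2.minAreaRect(W)[1],1))
E
python3 - <<'E'
from m import *
st()
im=get_image("top");crop(im,180,125,80,110,5,f"pics/top10.png");cv2.imwrite("pics/t10f.png",im)
E
```

```text
t 11.9 pos [421.8 187.   12.4] slot xy -150.2 49.7 w 11.1 F [-0.5  0.5 -2.4] j6 -2.51
```

View pics/top10.png

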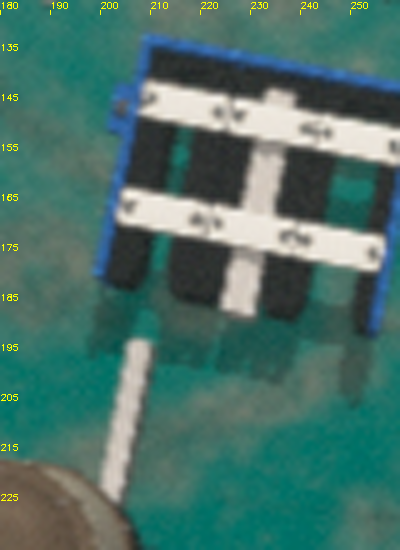

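```bash
python3 - <<'E'
from m import *
im=cv2.imread("pics/t10f.png")
rect(im,195,190,212,222,"thin")
rect(im,222,176,238,190,"midnear")
# thin slot gap: green pixels between black blocks at various rows
hsv=cv2.cvtColor(im,cv2.COLOR_BGR2HSV); g=(hsv[...,1]>90)&(hsv[...,2]>60)&(abs(hsv[...,0].astype(int)-82)<15)
for r in (153,157,160,175,178,181,184):
    xs=[x for x in range(205,224) if g[r,x]]; print(r,xs,[int(v) for v in hsv[r,205:222,2]])
    if xs:
        p=px2w("top",[[xs[0]-.5,r],[xs[-1]+.5,r]],45);print([(((q[:2]-O)@U).round(1),((q[:2]-O)@V).round(1)) for q in p])
E
```

```text
thin 144 ang -10.16 [(array([463.2, 179.8], dtype=float32), np.float64(-108.2), np.float64(50.0)), (array([502.4, 172.7], dtype=float32), np.float64(-68.3), np.float64(50.0)), (array([543.1, 165.4], dtype=float32), np.float64(-27.0), np.float64(50.1))] [13.6 81.2]
midnear 77 ang -10.28 [(array([560.3, 112.3], dtype=float32), np.float64(-0.7), np.float64(0.8)), (array([575.6, 109.6], dtype=float32), np.float64(14.9), np.float64(0.8)), (array([592.4, 106.5], dtype=float32), np.float64(32.0), np.float64(0.8))] [31.1 19.6]
153 [215, 216, 217, 218] [148, 108, 59, 49, 50, 52, 50, 46, 43, 50, 72, 88, 83, 65, 51, 49, 50]
[(np.float64(86.3), np.float64(53.5)), (np.float64(88.5), np.float64(42.5))]
157 [214, 215, 216, 217] [132, 65, 52, 51, 47, 49, 46, 44, 52, 84, 110, 100, 78, 55, 52, 50, 46]
[(np.float64(74.6), np.float64(54.0)), (np.float64(76.8), np.float64(42.9))]
160 [213, 214, 215, 216] [73, 49, 51, 54, 54, 50, 44, 44, 64, 80, 85, 76, 55, 55, 51, 50, 48]
[(np.float64(65.7), np.float64(55.0)), (np.float64(67.9), np.float64(44.0))]
175 [210, 211, 212, 213] [51, 45, 52, 51, 47, 80, 113, 110, 93, 58, 51, 47, 50, 45, 50, 48, 51]
[(np.float64(22.4), np.float64(54.5)), (np.float64(24.5), np.float64(43.6))]
178 [210, 211, 212, 213] [50, 48, 43, 41, 55, 87, 110, 102, 73, 49, 50, 53, 51, 50, 49, 49, 52]
[(np.float64(14.1), np.float64(52.8)), (np.float64(16.2), np.float64(41.8))]
181 [209, 210, 211, 212] [37, 41, 44, 59, 76, 80, 84, 88, 73, 53, 53, 45, 50, 49, 44, 46, 52]
[(np.float64(5.3), np.float64(53.8)), (np.float64(7.4), np.float64(42.8))]
184 [205, 206, 207, 208, 209, 210] [82, 85, 82, 84, 84, 90, 90, 90, 87, 76, 54, 47, 38, 36, 40, 41, 46]
[(np.float64(-5.2), np.float64(63.0)), (np.float64(-1.9), np.float64(46.6))]
```

The bar lies at y = 50.0 and −10.2°, in line with the thin slot (50 ± 1). Inserting.

Emit:
{"op": "send_rows", "data": {
  "translation": [
    [-0.01, 0, 0],
    [-0.02, 0, 0],
    [-0.028, 0, 0],
    [-0.034, 0, 0],
    [-0.04, 0, 0],
    [-0.046, 0, 0],
    [-0.052, 0, 0],
    [-0.058, 0, 0],
    [-0.064, 0, 0],
    [-0.07, 0, 0],
    [-0.07, 0, 0]
  ],
  "yaw": [0, 0, 0, 0, 0, 0, 0, 0, 0, 0, 0],
  "fingers": [255, 255, 255, 255, 255, 255, 255, 255, 255, 255, 255]
}}

```text
clock: 13.05
position: [492.3, 174.6, 12.1]
ee_rot: [0.089, 0.996, 0.001, -0.001]
contact_force: [0.9, 0.5, -0.3]
gripper_width: 10.9
```

```bash
python3 - <<'E'
from m import *
st()
im=get_image("scene"); crop(im,165,150,130,100,6,f"pics/scene11.png")
E
```

```text
t 13.05 pos [492.3 174.6  12.1] slot xy -78.7 50.1 w 10.9 F [ 0.9  0.5 -0.3] j6 -2.4
```

View pics/scene11.png

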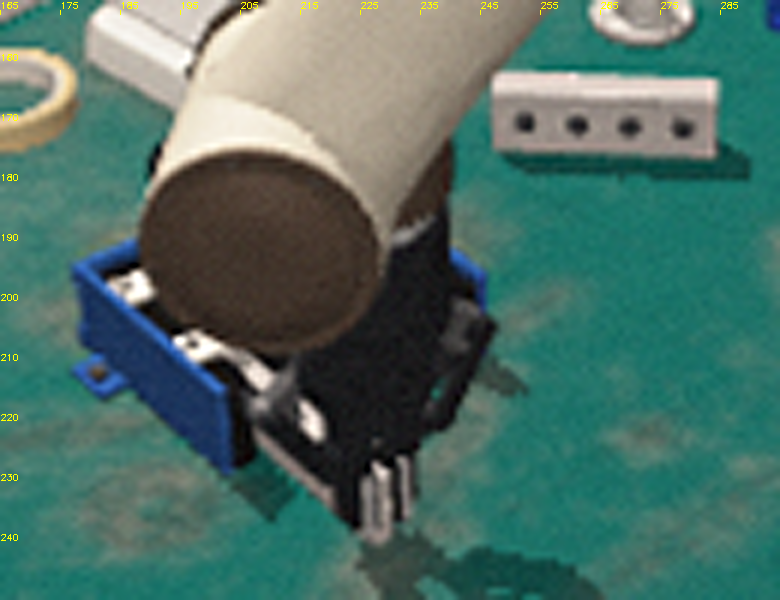

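It entered with no force. I'll continue to TCP x ≈ −14.

Emit:
{"op": "send_rows", "data": {
  "translation": [
    [-0.008, 0, 0],
    [-0.016, 0, 0],
    [-0.024, 0, 0],
    [-0.032, 0, 0],
    [-0.04, 0, 0],
    [-0.048, 0, 0],
    [-0.056, 0, 0],
    [-0.062, 0, 0],
    [-0.064, 0, 0]
  ],
  "yaw": [0, 0, 0, 0, 0, 0, 0, 0, 0],
  "fingers": [255, 255, 255, 255, 255, 255, 255, 255, 255]
}}

```text
clock: 14.0
position: [555.8, 163.5, 12.1]
ee_rot: [0.09, 0.996, 0.002, -0.0]
contact_force: [-6.2, 4.8, 4.2]
gripper_width: 10.9
```

Emit:
{"op": "send_rows", "data": {
  "translation": [
    [0, 0, 0],
    [0, 0, 0],
    [0, 0, 0],
    [0.015, 0, 0],
    [0.03, 0, 0],
    [0.04, 0, 0],
    [0.04, 0, 0],
    [0.04, 0, 0],
    [0.04, 0, 0]
  ],
  "yaw": [0, 0, 0, 0, 0, 0, 0, 0, 0],
  "fingers": [177, 177, 177, 177, 177, 255, 255, 255, 255]
}}

```text
clock: 14.9
position: [517.2, 170.8, 12.3]
ee_rot: [0.09, 0.996, 0.002, -0.0]
contact_force: [0.6, -0.4, -0.3]
gripper_width: -0.1
```

```bash
python3 - <<'E'
from m import *
st(); go(*slot(-11,50),12,-10.2)
im=get_image("scene"); crop(im,165,150,130,100,6,f"pics/scene12.png")
E
```

```text
t 14.9 pos [517.2 170.8  12.3] slot xy -53.5 50.7 w -0.1 F [ 0.6 -0.4 -0.3] j6 -2.36
to [558.8 162.6  12. ] shift [-0.0425 -0.0006  0.0003] yaw -0.1 alt 179.9
```

View pics/scene12.png

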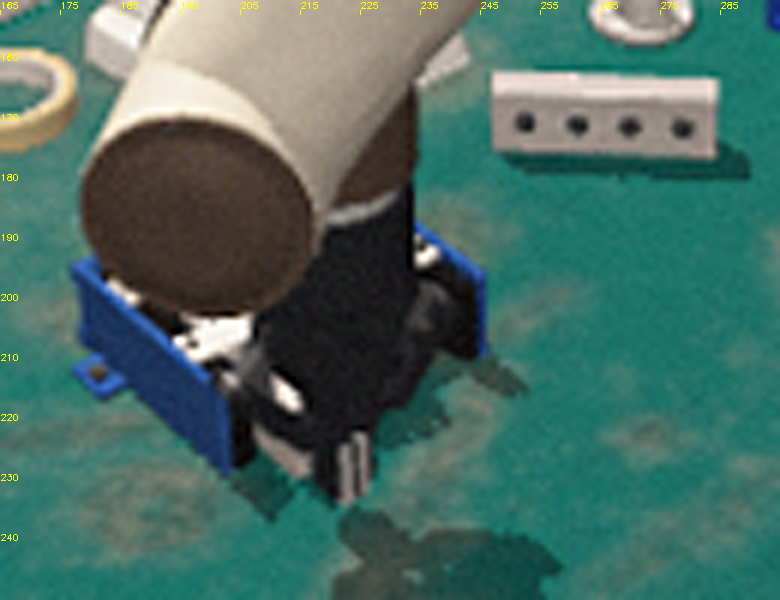

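Emit:
{"op": "send_rows", "data": {
  "translation": [
    [-0.008, 0, 0],
    [-0.016, 0, 0],
    [-0.023, 0, 0],
    [-0.029, 0, 0],
    [-0.034, 0, 0],
    [-0.037, 0, 0],
    [-0.039, 0, 0],
    [-0.041, 0, 0],
    [-0.042, 0, 0],
    [-0.043, 0, 0],
    [-0.044, 0, 0],
    [-0.044, 0, 0]
  ],
  "yaw": [0, 0, 0, 0, 0, 0, 0, 0, 0, 0, 0, 0],
  "fingers": [255, 255, 255, 255, 255, 255, 255, 255, 255, 255, 255, 255]
}}

```text
clock: 16.15
position: [559.4, 162.9, 12.1]
ee_rot: [0.09, 0.996, 0.002, -0.001]
contact_force: [-5.4, 3.5, 0.5]
gripper_width: -0.1
```

```bash
python3 -c "
from m import *
st()"
```

```text
t 16.15 pos [559.4 162.9  12.1] slot xy -10.5 50.5 w -0.1 F [-5.4  3.5  0.5] j6 -2.31
```

Emit:
{"op": "send_rows", "data": {
  "translation": [
    [-0.002, 0, 0],
    [-0.003, 0, 0],
    [-0.004, 0, 0],
    [-0.004, 0, 0]
  ],
  "yaw": [0, 0, 0, 0],
  "fingers": [255, 255, 255, 255]
}}

```text
clock: 16.55
position: [559.4, 162.7, 12.1]
ee_rot: [0.09, 0.996, 0.001, -0.004]
contact_force: [-14.3, 8.1, 7.8]
gripper_width: -0.1
```

```bash
python3 -c "
from m import *
st();t=np.radians(37.8);a=np.array([np.cos(t),np.sin(t)]);
print((np.array([638.5,-162.4])-a*32).round(1)); go(*(np.array([638.5,-162.4])-a*32),150,37.8)"
```

```text
t 16.55 pos [559.4 162.7  12.1] slot xy -10.4 50.3 w -0.1 F [-14.3   8.1   7.8] j6 -2.3
[ 613.2 -182. ]
to [ 613.2 -182.   150. ] shift [-0.1134 -0.3294 -0.1392] yaw -48.1 alt 131.9
```

The stop is again at TCP −10.4, so the thin bar is home. For the wide bar I first check how close the helping-hand stand is.

```bash
python3 -c "
from m import *
for z in (60,120): print(z,px2w('top',[[330,212],[345,207],[385,222],[328,230]],z).round())
print('scene rays');
for z in (0,60,120): print(z,px2w('scene',[[316,149],[328,152],[303,152]],z).round())
c,R_,t=cam('top');print((-R_.T@t).round())
im=get_image('scene')
crop(im,240,120,160,100,5,'pics/s13.png');crop(im,165,150,100,90,5,'pics/s13b.png')
"
```

```text
60 [[ 494. -173.   60.]
 [ 508. -214.   60.]
 [ 469. -322.   60.]
 [ 445. -167.   60.]]
120 [[ 490. -160.  120.]
 [ 504. -199.  120.]
 [ 467. -301.  120.]
 [ 444. -155.  120.]]
scene rays
0 [[ 608. -428.    0.]
 [ 560. -439.    0.]
 [ 631. -375.    0.]]
60 [[ 548. -335.   60.]
 [ 504. -345.   60.]
 [ 570. -286.   60.]]
120 [[ 489. -242.  120.]
 [ 449. -251.  120.]
 [ 509. -197.  120.]]
[ 432.   50. 1118.]
```

View pics/s13.png

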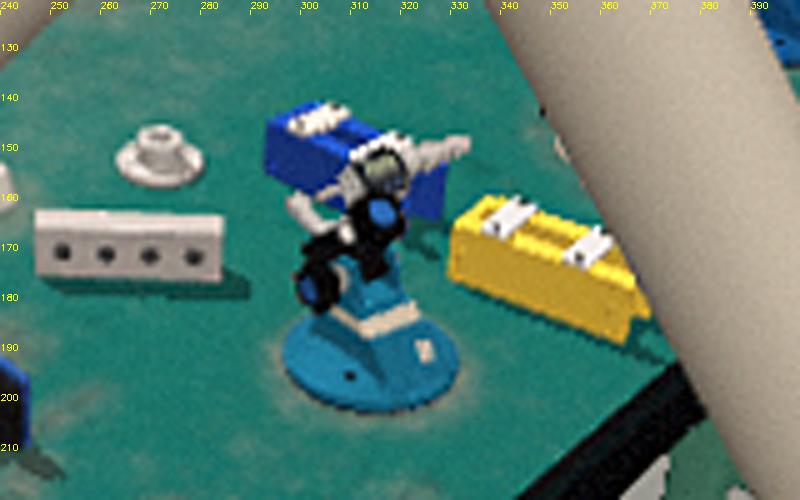

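The stand stays below x ≈ 515, y < −120, about 130 mm tall, so it is clear of the wide bar's grasp point. Back off, lift and travel.

Emit:
{"op": "send_rows", "data": {
  "translation": [
    [0.02, 0, 0],
    [0.04, 0, -0.02],
    [0.04, 0, -0.06],
    [0.03, -0.03, -0.1],
    [0.01, -0.07, -0.138],
    [-0.015, -0.11, -0.138],
    [-0.035, -0.15, -0.138],
    [-0.055, -0.19, -0.138],
    [-0.075, -0.23, -0.138],
    [-0.09, -0.27, -0.138],
    [-0.105, -0.305, -0.138],
    [-0.1134, -0.3294, -0.138]
  ],
  "yaw": [0, 0, 0, -4, -9, -15, -21, -27, -33, -39, -45, -48],
  "fingers": [255, 255, 255, 200, 90, 90, 90, 90, 90, 90, 90, 90]
}}

```text
clock: 17.8
position: [614.0, -185.0, 148.9]
ee_rot: [-0.323, 0.946, 0.002, -0.003]
contact_force: [0.4, -0.1, -0.1]
gripper_width: 55.2
```

```bash
python3 - <<'E'
from m import *
st();t=np.radians(37.8);a=np.array([np.cos(t),np.sin(t)]);
p=np.array([638.5,-162.4])-a*32
go(*p,90,37.8);go(*p,9,37.8)
im=get_image("top");crop(im,185,125,80,85,6,f"pics/top14.png");cv2.imwrite("pics/t14f.png",im)
im2=get_image("scene");crop(im2,165,100,200,120,4,f"pics/scene14.png")
rect(im,222,176,234,192,"mid"); rect(im,206,176,217,190,"thin")
rect(im,226,138,246,146,"midfar")
for z in (40,):
  for q in px2w("top",[[218.5,139.5]],z): print("thin far",((q[:2]-O)@U).round(1),((q[:2]-O)@V).round(1))
E
```

```text
t 17.8 pos [ 614.  -185.   148.9] slot xy 104.9 -282.3 w 55.2 F [ 0.4 -0.1 -0.1] j6 -0.87
to [ 613.2 -182.    90. ] shift [-0.0015  0.0026  0.0589] yaw -0.1 alt 179.9
to [ 613.2 -182.     9. ] shift [-0.0019  0.0022  0.1399] yaw -0.1 alt 179.9
mid 66 ang -6.6 [(array([560.4, 110.7], dtype=float32), np.float64(-0.3), np.float64(-0.8)), (array([575.5, 108.9], dtype=float32), np.float64(14.9), np.float64(0.2)), (array([591.4, 107.1], dtype=float32), np.float64(30.9), np.float64(1.2))] [16.5 31.1]
thin 30 ang -9.43 [(array([569.7, 160.2], dtype=float32), np.float64(0.1), np.float64(49.6)), (array([579.9, 158.5], dtype=float32), np.float64(10.5), np.float64(49.8)), (array([590.9, 156.7], dtype=float32), np.float64(21.6), np.float64(49.9))] [19.8 11.2]
midfar 22 ang -83.64 [(array([679.6, 117.3], dtype=float32), np.float64(115.9), np.float64(26.8)), (array([681.9,  96.5], dtype=float32), np.float64(121.9), np.float64(6.8)), (array([683.4,  83.4], dtype=float32), np.float64(125.6), np.float64(-5.9))] [ 5.8 34. ]
thin far 127.6 50.9
```

View pics/top14.png

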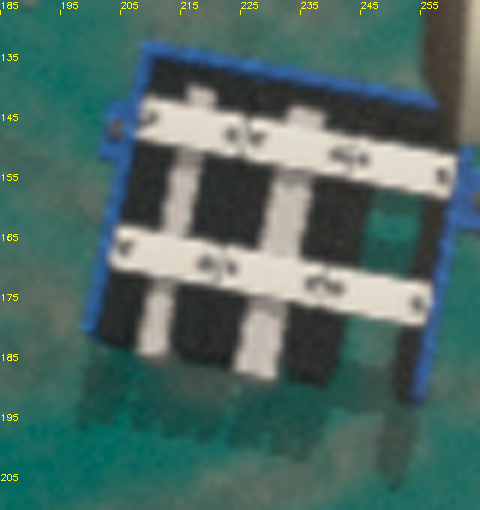

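View pics/scene14.png

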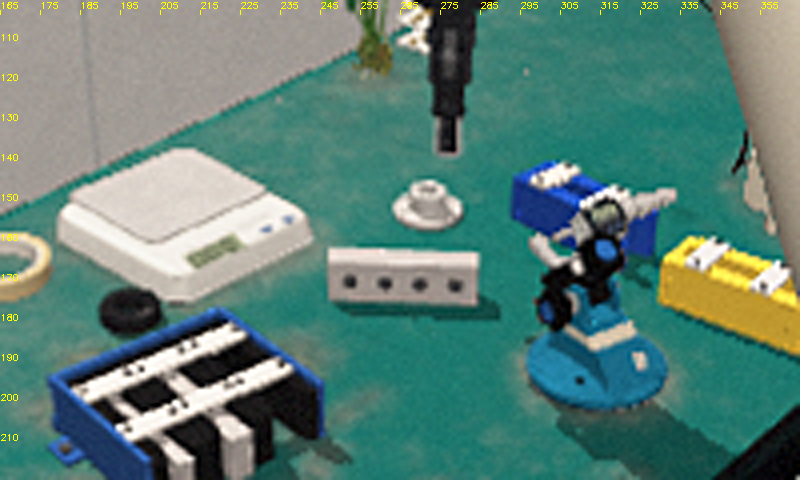

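Both inserted bars look home: they sit level with each other, and their far ends are visible behind the back strap. Descending on the wide bar.

Emit:
{"op": "send_rows", "data": {
  "translation": [
    [-0.002, 0.0025, 0.03],
    [-0.002, 0.0025, 0.06],
    [-0.002, 0.0025, 0.09],
    [-0.002, 0.0025, 0.115],
    [-0.002, 0.0025, 0.132],
    [-0.002, 0.0025, 0.138],
    [-0.002, 0.0025, 0.138]
  ],
  "yaw": [0, 0, 0, 0, 0, 0, 0],
  "fingers": [90, 90, 90, 90, 90, 90, 90]
}}

```text
clock: 18.6
position: [612.6, -181.9, 10.1]
ee_rot: [-0.321, 0.947, 0.002, -0.004]
contact_force: [0.1, 0.7, 0.4]
gripper_width: 54.8
```

Emit:
{"op": "send_rows", "data": {
  "translation": [
    [0, 0, 0],
    [0, 0, 0],
    [0, 0, 0],
    [0, 0, 0],
    [0, 0, 0]
  ],
  "yaw": [0, 0, 0, 0, 0],
  "fingers": [255, 255, 255, 255, 255]
}}

```text
clock: 19.1
position: [613.8, -181.9, 11.7]
ee_rot: [-0.322, 0.947, 0.001, -0.003]
contact_force: [-0.2, 1.4, 6.2]
gripper_width: 22.8
```

```bash
python3 - <<'E'
from m import *
st()
go(600,-100,16,-10.2); go(520,-45,16,-10.2); go(435,-10,16,-10.2);go(*slot(-125,-50),16,-10.2)
E
```

```text
t 19.1 pos [ 613.8 -181.9   11.7] slot xy 104.1 -279.3 w 22.8 F [-0.2  1.4  6.2] j6 -0.88
to [ 600 -100   16] shift [-0.0389  0.0734 -0.0042] yaw 47.7 alt -132.3
to [520 -45  16] shift [-0.009   0.1657 -0.0037] yaw 47.7 alt -132.3
to [435 -10  16] shift [ 0.0371  0.2452 -0.0032] yaw 47.7 alt -132.3
to [428.9  84.3  16. ] shift [-0.0155  0.3238 -0.0031] yaw 47.7 alt -132.3
```

Gripped at 22.8 mm. Lift 5 mm, then swing it round.

Emit:
{"op": "send_rows", "data": {
  "translation": [
    [0, 0, -0.004],
    [-0.003, 0.006, -0.005],
    [-0.008, 0.016, -0.005],
    [-0.015, 0.028, -0.005],
    [-0.022, 0.042, -0.005],
    [-0.03, 0.056, -0.005],
    [-0.036, 0.068, -0.005],
    [-0.037, 0.083, -0.005],
    [-0.03, 0.1, -0.005],
    [-0.024, 0.12, -0.005],
    [-0.017, 0.142, -0.005],
    [-0.01, 0.163, -0.005]
  ],
  "yaw": [0, 2, 6, 11, 16, 21, 26, 31, 36, 41, 45, 47.7],
  "fingers": [255, 255, 255, 255, 255, 255, 255, 255, 255, 255, 255, 255]
}}

```text
clock: 20.3
position: [519.5, -46.4, 15.8]
ee_rot: [0.091, 0.996, -0.0, -0.005]
contact_force: [0.8, 0.7, -6.1]
gripper_width: 22.7
```

```bash
python3 - <<'E'
from m import *
st()
go(435,-10,16,-10.2);go(*slot(-128,-50),16,-10.2)
im=get_image("scene");crop(im,165,130,160,110,5,f"pics/scene15.png")
E
```

```text
t 20.3 pos [519.5 -46.4  15.8] slot xy -12.7 -162.6 w 22.7 F [ 0.8  0.7 -6.1] j6 -1.97
to [435 -10  16] shift [0.0897 0.0206 0.0007] yaw -0.2 alt 179.8
to [426.   84.9  16. ] shift [0.1157 0.1122 0.0008] yaw -0.2 alt 179.8
```

View pics/scene15.png

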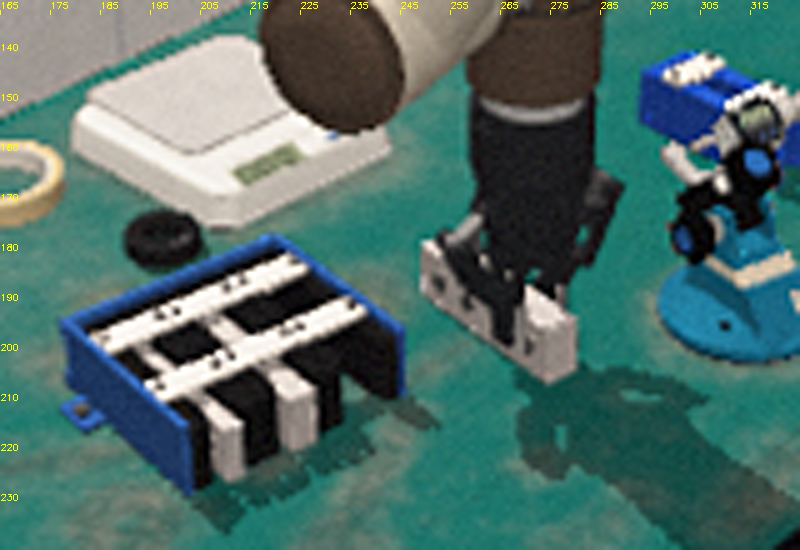

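The bar is held level. Retract, then move across to the front of the wide slot.

Emit:
{"op": "send_rows", "data": {
  "translation": [
    [0.015, 0.003, 0],
    [0.035, 0.007, 0],
    [0.055, 0.012, 0],
    [0.075, 0.017, 0],
    [0.09, 0.021, 0],
    [0.096, 0.035, 0],
    [0.102, 0.055, 0],
    [0.107, 0.075, 0],
    [0.112, 0.095, 0],
    [0.1157, 0.108, 0],
    [0.1157, 0.1122, 0],
    [0.1157, 0.1122, 0.003]
  ],
  "yaw": [0, 0, 0, 0, 0, 0, 0, 0, 0, 0, 0, 0],
  "fingers": [255, 255, 255, 255, 255, 255, 255, 255, 255, 255, 255, 255]
}}

```text
clock: 21.55
position: [421.6, 86.0, 13.7]
ee_rot: [0.091, 0.996, -0.001, -0.008]
contact_force: [0.2, -0.9, -6.2]
gripper_width: 23.2
```

```bash
python3 - <<'E'
from m import *
st()
im=get_image("top");crop(im,190,125,80,110,5,f"pics/top16.png");cv2.imwrite("pics/t16f.png",im)
rect(im,232,193,256,216,"wide")
E
```

```text
t 21.55 pos [421.6  86.   13.7] slot xy -132.5 -49.7 w 23.2 F [ 0.2 -0.9 -6.2] j6 -2.31
wide 119 ang -17.1 [(array([480. ,  77.7], dtype=float32), np.float64(-73.6), np.float64(-47.5)), (array([498.8,  71.9], dtype=float32), np.float64(-54.0), np.float64(-49.9)), (array([516.1,  66.6], dtype=float32), np.float64(-36.0), np.float64(-52.0))] [33.5 27.8]
```

View pics/top16.png

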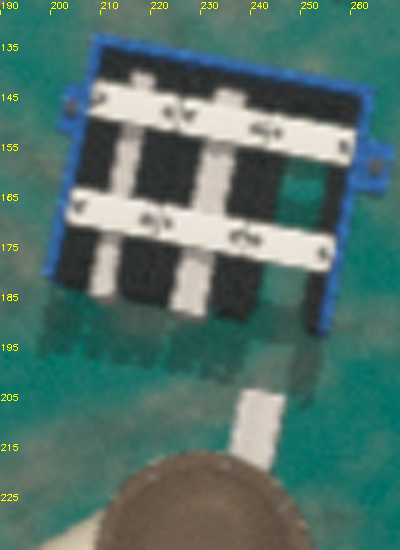

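```bash
python3 - <<'E'
from m import *
im=cv2.imread("pics/t16f.png").astype(float)
g=im.sum(2)  # brightness
L=[];Rr=[]
sat=im[...,1]-im[...,2]  # green minus red : high on mat, low on bar
for r in range(205,214):
    row=cv2.GaussianBlur(im[...,2],(1,1),0)[r,228:258]; 
    th=(row.max()+60)/2
    idx=np.where(row>th)[0]; i0,i1=idx[0],idx[-1]
    L.append((228+i0-1+(th-row[i0-1])/(row[i0]-row[i0-1]),r)); Rr.append((228+i1+(row[i1]-th)/(row[i1]-row[i1+1]),r))
for e in (L,Rr):
    w=px2w("top",e,40)[:,:2]-O; s=np.c_[w@U,w@V]; k=np.polyfit(s[:,0],s[:,1],1); print(s[0].round(1),s[-1].round(1),"slope deg",np.degrees(k[0]).round(2))
# wide slot gap edges (z=45..52), mat visible between blocks
for r in (158,160,163,176,180,183):
    row=im[r,236:262,1]; idx=np.where(row>75)[0]; print(r,idx+236, end=' ')
    w=px2w("top",[[236+idx[0]-.5,r],[236+idx[-1]+.5,r]],45)[:,:2]-O; print((w@V).round(1))
E
```

```text
[-44.8 -37.3] [-67.3 -38.5] slope deg 2.61
[-39.8 -63. ] [-62.7 -62.1] slope deg -1.34
158 [236 247 248 249 250 251 252 253 254 258 259 260 261] [ -7.2 -79. ]
160 [236 246 247 248 249 250 251 252 253 254 259 260 261] [ -8.3 -80. ]
163 [246 247 248 249 250 251 252 253 254 259 260 261] [-37.6 -81.7]
176 [236 237 238 239 240 241 242 243 244 245 246 247 248 249 250 251 252 253
 254 255 256 257 258 259 260 261] [-17.3 -88.7]
180 [242 243 244 245 246 247 248 249 250 251 255 256 257 258 259 260 261] [-36.  -90.9]
183 [242 243 244 245 246 247 248 249 250 255 256 257 258 259 260 261] [-37.6 -92.5]
```

The wide bar is centred at y ≈ −50 and square to within about 1°. Lower it to the bench and insert.

Emit:
{"op": "send_rows", "data": {
  "translation": [
    [0, 0, 0.0015],
    [-0.01, 0, 0.0015],
    [-0.02, 0, 0.0015],
    [-0.028, 0, 0.0015],
    [-0.034, 0, 0.0015],
    [-0.04, 0, 0.0015],
    [-0.046, 0, 0.0015],
    [-0.052, 0, 0.0015],
    [-0.058, 0, 0.0015],
    [-0.064, 0, 0.0015],
    [-0.07, 0, 0.0015],
    [-0.07, 0, 0.0015]
  ],
  "yaw": [0, 0, 0, 0, 0, 0, 0, 0, 0, 0, 0, 0],
  "fingers": [255, 255, 255, 255, 255, 255, 255, 255, 255, 255, 255, 255]
}}

```text
clock: 22.8
position: [489.2, 72.2, 11.4]
ee_rot: [0.091, 0.996, -0.002, -0.01]
contact_force: [-6.7, 3.1, 11.2]
gripper_width: 23.2
```

```bash
python3 - <<'E'
from m import *
st(); go(*slot(-14,-50),12,-10.2)
im=get_image("scene");crop(im,165,130,130,110,6,f"pics/scene17.png")
E
```

```text
t 22.8 pos [489.2  72.2  11.4] slot xy -63.5 -51.3 w 23.2 F [-6.7  3.1 11.2] j6 -2.21
to [538.2  64.7  12. ] shift [-0.0495  0.0015 -0.0016] yaw -0.3 alt 179.7
```

View pics/scene17.png

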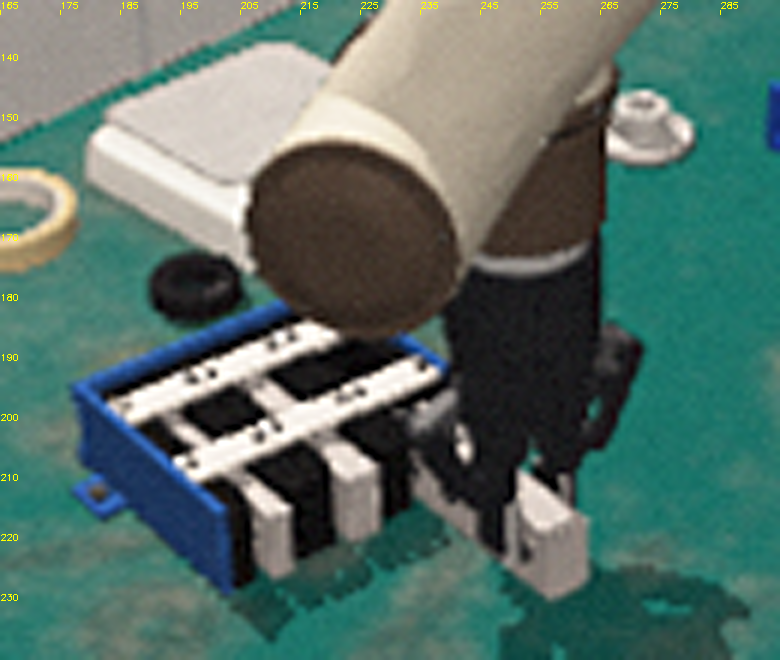

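It's entering with light force. I'll ease z up 1 mm and continue.

Emit:
{"op": "send_rows", "data": {
  "translation": [
    [-0.005, 0.001, -0.001],
    [-0.011, 0.001, -0.001],
    [-0.017, 0.001, -0.001],
    [-0.023, 0.001, -0.001],
    [-0.029, 0.001, -0.001],
    [-0.035, 0.001, -0.001],
    [-0.041, 0.001, -0.001],
    [-0.047, 0.001, -0.001],
    [-0.049, 0.001, -0.001]
  ],
  "yaw": [0, 0, 0, 0, 0, 0, 0, 0, 0],
  "fingers": [255, 255, 255, 255, 255, 255, 255, 255, 255]
}}

```text
clock: 23.75
position: [538.5, 64.3, 11.5]
ee_rot: [0.091, 0.996, -0.001, -0.009]
contact_force: [-4.8, 4.7, 0.4]
gripper_width: 23.1
```

```bash
python3 - <<'E'
from m import *
st()
im=get_image("scene");crop(im,165,130,130,110,6,f"pics/scene18.png")
E
```

```text
t 23.75 pos [538.5  64.3  11.5] slot xy -13.6 -50.3 w 23.1 F [-4.8  4.7  0.4] j6 -2.16
```

View pics/scene18.png

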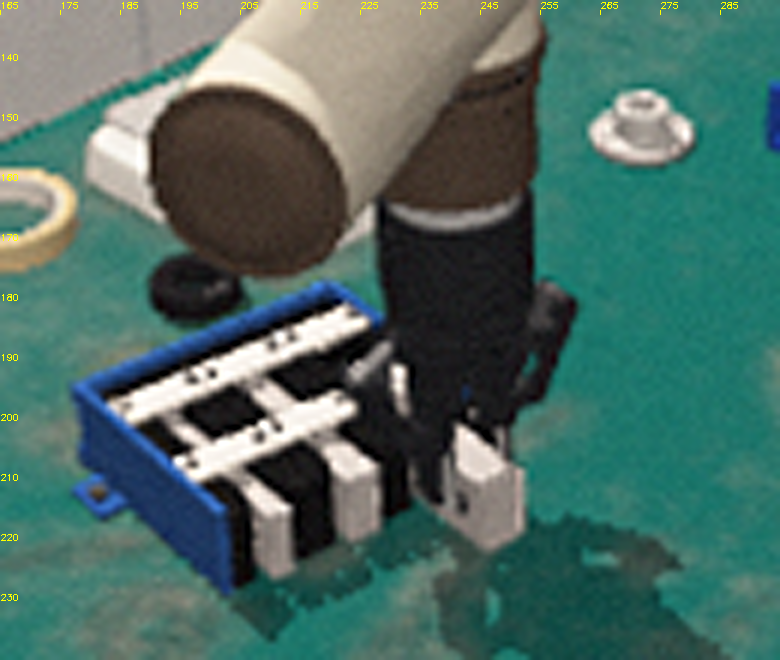

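Well inserted. Release, back off, close and push.

Emit:
{"op": "send_rows", "data": {
  "translation": [
    [0, 0, 0],
    [0, 0, 0],
    [0, 0, 0],
    [0.02, 0, 0],
    [0.04, 0, 0],
    [0.06, 0, 0],
    [0.062, 0, 0],
    [0.062, 0, 0],
    [0.062, 0, 0],
    [0.062, 0, 0],
    [0.062, 0, 0]
  ],
  "yaw": [0, 0, 0, 0, 0, 0, 0, 0, 0, 0, 0],
  "fingers": [130, 130, 130, 130, 130, 130, 255, 255, 255, 255, 255]
}}

```text
clock: 24.9
position: [478.2, 75.6, 12.6]
ee_rot: [0.091, 0.996, -0.001, -0.009]
contact_force: [0.1, -0.5, 0.1]
gripper_width: -0.1
```

```bash
python3 - <<'E'
from m import *
st(); go(*slot(-11,-50),12,-10.2)
im=get_image("scene");crop(im,165,130,130,110,6,f"pics/scene19.png")
E
```

```text
t 24.9 pos [478.2  75.6  12.6] slot xy -74.9 -49.9 w -0.1 F [ 0.1 -0.5  0.1] j6 -2.23
to [541.1  64.1  12. ] shift [-0.0639  0.0002 -0.0006] yaw -0.3 alt 179.7
```

View pics/scene19.png

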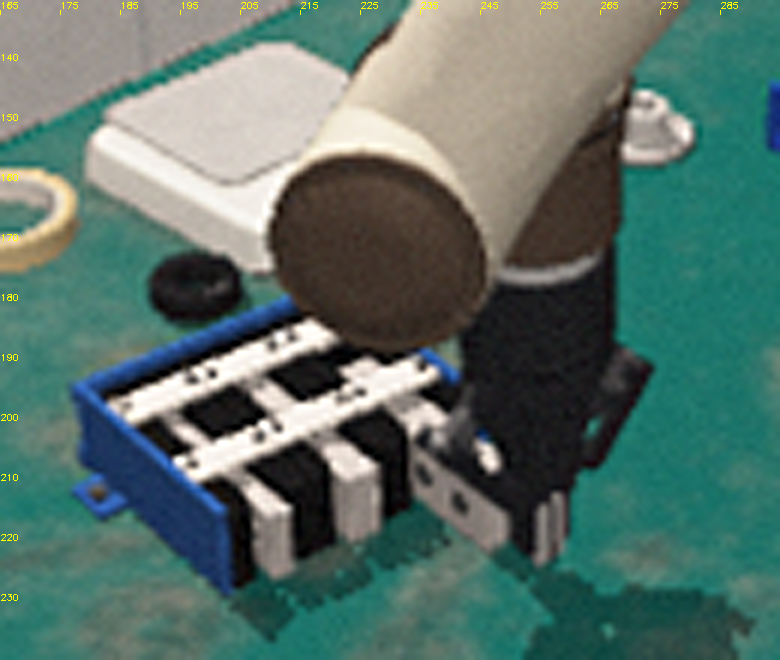

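Emit:
{"op": "send_rows", "data": {
  "translation": [
    [-0.008, 0, 0],
    [-0.016, 0, 0],
    [-0.023, 0, 0],
    [-0.03, 0, 0],
    [-0.037, 0, 0],
    [-0.044, 0, 0],
    [-0.05, 0, 0],
    [-0.055, 0, 0],
    [-0.059, 0, 0],
    [-0.062, 0, 0],
    [-0.064, 0, 0],
    [-0.065, 0, 0]
  ],
  "yaw": [0, 0, 0, 0, 0, 0, 0, 0, 0, 0, 0, 0],
  "fingers": [255, 255, 255, 255, 255, 255, 255, 255, 255, 255, 255, 255]
}}

```text
clock: 26.15
position: [540.5, 63.8, 11.0]
ee_rot: [0.092, 0.996, -0.002, -0.011]
contact_force: [-8.0, 5.2, 5.1]
gripper_width: 0.2
```

Emit:
{"op": "send_rows", "data": {
  "translation": [
    [-0.002, 0, 0],
    [-0.003, 0, 0],
    [-0.004, 0, 0],
    [-0.004, 0, 0]
  ],
  "yaw": [0, 0, 0, 0],
  "fingers": [255, 255, 255, 255]
}}

```text
clock: 26.55
position: [541.1, 63.0, 10.3]
ee_rot: [0.092, 0.996, -0.002, -0.015]
contact_force: [-9.4, 6.3, 5.1]
gripper_width: 0.2
```

```bash
python3 -c "
from m import *
st()"
```

```text
t 26.55 pos [541.1  63.   10.3] slot xy -10.8 -51.1 w 0.2 F [-9.4  6.3  5.1] j6 -2.15
```

Emit:
{"op": "send_rows", "data": {
  "translation": [
    [-0.004, 0, -0.001],
    [-0.006, 0, -0.001],
    [-0.006, 0, -0.001],
    [-0.006, 0, -0.001]
  ],
  "yaw": [0, 0, 0, 0],
  "fingers": [255, 255, 255, 255]
}}

```text
clock: 26.95
position: [540.8, 62.2, 10.2]
ee_rot: [0.093, 0.995, -0.004, -0.022]
contact_force: [-16.3, 10.7, 8.9]
gripper_width: -0.0
```

Emit:
{"op": "send_rows", "data": {
  "translation": [
    [0.02, 0, 0],
    [0.05, 0, 0],
    [0.09, 0, -0.02],
    [0.12, 0, -0.05],
    [0.13, -0.04, -0.09],
    [0.13, -0.08, -0.13],
    [0.13, -0.12, -0.15],
    [0.13, -0.15, -0.15],
    [0.13, -0.15, -0.15]
  ],
  "yaw": [0, 0, 0, 0, 0, 0, 0, 0, 0],
  "fingers": [255, 255, 255, 255, 255, 255, 255, 255, 255]
}}

```text
clock: 27.85
position: [392.0, -63.3, 168.8]
ee_rot: [0.095, 0.995, -0.003, -0.02]
contact_force: [-0.1, 0.4, -0.8]
gripper_width: -0.0
```

```bash
python3 - <<'E'
from m import *
st()
im=get_image("scene");crop(im,170,165,100,80,7,f"pics/scene20.png");cv2.imwrite("pics/s20f.png",im)
im=get_image("top");crop(im,190,125,80,95,6,f"pics/top20.png");cv2.imwrite("pics/t20f.png",im)
rect(im,222,176,234,192,"mid"); rect(im,206,176,217,190,"thin"); rect(im,238,178,254,196,"wide")
E
```

```text
t 27.85 pos [392.  -63.3 168.8] slot xy -135.2 -201.8 w -0.0 F [-0.1  0.4 -0.8] j6 -2.0
mid 75 ang -10.91 [(array([560.2, 112.3], dtype=float32), np.float64(-0.7), np.float64(0.8)), (array([575.5, 109.3], dtype=float32), np.float64(14.9), np.float64(0.6)), (array([592.4, 106.1], dtype=float32), np.float64(32.1), np.float64(0.4))] [18.4 32.9]
thin 34 ang -8.28 [(array([569.8, 160.3], dtype=float32), np.float64(0.2), np.float64(49.7)), (array([579.6, 158.9], dtype=float32), np.float64(10.1), np.float64(50.1)), (array([590.9, 157.3], dtype=float32), np.float64(21.5), np.float64(50.5))] [19.9 11.2]
wide 102 ang -19.44 [(array([551.7,  64.7], dtype=float32), np.float64(-0.6), np.float64(-47.6)), (array([568.7,  58.7], dtype=float32), np.float64(17.1), np.float64(-50.4)), (array([591. ,  50.9], dtype=float32), np.float64(40.4), np.float64(-54.2))] [24.9 41.1]
```

View pics/scene20.png

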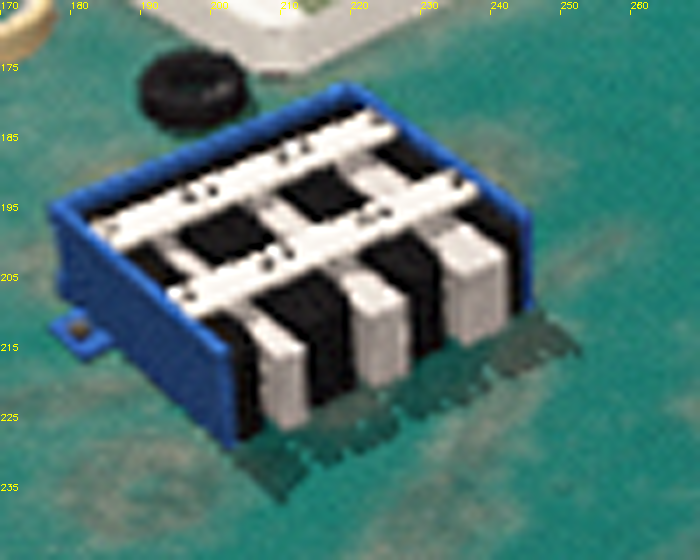

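View pics/top20.png

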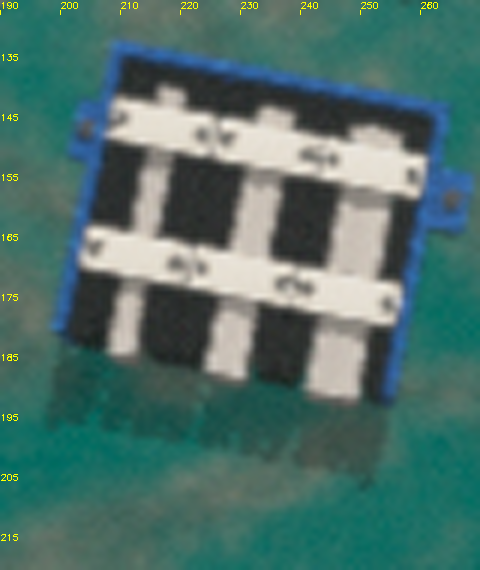

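All three bars are flush. Last check: the bystanders against the first picture, then hand in.

```bash
python3 - <<'E'
from m import *
a=cv2.imread("pics/top0.png");b=cv2.imread("pics/t20f.png")
for n,(x,y) in dict(blower=(157,149),loupe=(126,170),vblock=(148,214),flange=(366,139)).items():
    print(n,cv2.absdiff(a[y-14:y+14,x-14:x+14],b[y-14:y+14,x-14:x+14]).mean().round(2))
print(job_done())
E
```

```text
blower 5.79
loupe 5.77
vblock 7.63
flange 8.39
the job is handed in; nothing more can be done
None
```

```bash
python3 - <<'E'
import cv2,numpy as np
a=cv2.imread("pics/top0.png",0);b=cv2.imread("pics/t20f.png",0)
for n,(x,y) in dict(empty_mat=(430,150),blower=(157,149),loupe=(126,170),vblock=(148,214),flange=(366,139)).items():
    A,B=[i[y-16:y+16,x-16:x+16].astype(np.float32) for i in(a,b)]
    print(n,np.abs(A-B).mean().round(2),np.round(cv2.phaseCorrelate(A,B,cv2.createHanningWindow((32,32),cv2.CV_32F)),2))
E
```

```text
Traceback (most recent call last):
ValueError: setting an array element with a sequence. The requested array has an inhomogeneous shape after 1 dimensions. The detected shape was (2,) + inhomogeneous part.
```

```bash
python3 - <<'E'
import cv2,numpy as np
a=cv2.imread("pics/top0.png",0);b=cv2.imread("pics/t20f.png",0)
for n,(x,y) in dict(empty_mat=(430,150),blower=(157,149),loupe=(126,170),vblock=(148,214),flange=(366,139)).items():
    A,B=[i[y-16:y+16,x-16:x+16].astype(np.float32) for i in(a,b)]
    print(n,np.abs(A-B).mean().round(2),cv2.phaseCorrelate(A,B,cv2.createHanningWindow((32,32),cv2.CV_32F))[0])
E
```

```text
empty_mat 5.35 (-0.02648064128934635, -0.09412385392105094)
blower 5.76 (-0.14412839038493175, 0.09254388665811675)
loupe 6.06 (0.16463812219591034, -0.033496895853737385)
vblock 7.07 (-0.014271681396067493, -0.047171397391039704)
flange 8.04 (0.0315463464488559, 0.01469935158218405)
```

All three parallels are in their own slots, pushed against the back stop, and the job is handed in at about 28 s of the 72 s allowed. I pushed the middle bar home and moved the thin one from the wide slot to its own. I then carried the thick bar from the bench to the wide slot.

**Last checks**
- **Depth:** each push ended on a hard stop with the tool at nearly the same depth (−10.2 to −10.8 mm in my measured rack frame). The near ends line up within 1 mm.
- **Depth disagreement:** my frame puts those near ends at 0.2 to −0.7 mm instead of the nominal −4 mm. I put that down to about 3 mm of error in where I measured the rack front. The far ends, which I measured on the thin and middle bars, read 126.5–127.6 mm against the 126 mm stop. The thick bar's far end I only saw behind the back strap.
- **Sideways:** the bars sit within about 1 mm of the nominal slot centres.
- **Angle:** the end-on fits for the middle and thin bars read within about 2° of the slots. The fit for the thick bar (−19°) was distorted by the strap and is not reliable. In the picture that bar looks straight between its walls.
- **Bystanders:** the blower, loupe, V-block and flange shifted less than 0.2 px (about 0.5 mm) from the first picture, which is camera noise. I ran this shift measurement only after handing in, on a picture taken before it.

**Mistake on the way:** in one call I typed 255 into the yaw list. The wrist turned about 43° with the fingers closing beside the thin bar, which pushed that bar deeper and skewed it. Forces stayed low. I re-measured it, gripped it along its new direction and drew it out cleanly.

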